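# Set up the cast and the camera arm for a front-view photograph

## Task

Set up the stone dental cast for its front-view photograph: stand it midway between the two lamp panels, front teeth squarely towards the camera, and let go of it. Then draw the camera's sprung arm out by its finger lug until the double ring has just come out of the collar, hold it there, and squeeze the cam lever shut against the arm. Finish while still holding: the arm kept at the double ring with the lever pinched shut, nothing else knocked over or pushed about.

Things in the scene. Friction and masses are not known exactly. Their poses are not given: they have to be found in the camera images.
- cast: Loose cream-coloured dental study cast, upper and lower jaw in bite, 56 wide (y) x 45 deep (x) x 56 high, about 170 g, standing upright. Origin: centre of the underside (back face at x=+25, tooth front at x=-25), z up; the front teeth face -x, the flat back faces +x. The back part (x from -5 to +25) has flat parallel sides 56 apart at heights 0-20 and 37-56, good to grip across y; in front of x=-5 it narrows to 44.
- cast_front (a point): Point at the front teeth of the cast, 24 mm in front (-x) of its centre, 28 mm up.
- lights: Fixed pair of flat lamp panels on one low steel bracket. Origin on the table exactly midway between the panels: the place for the cast, with the cast's axes parallel to these. x points away from the camera (the camera is at -x), y runs from panel to panel, z up. Panels at y=+-135 (inner faces), each 110 long in x, from 35 to 115 high. The crossbar (10 high) is at x=70 to 100, behind the cast's place; feet 10 high run under the panels.
- stand: Fixed camera stand. Origin on the table under the middle of its 150 x 130 x 14 base plate; x points outwards along the telescopic arm (towards the camera and the cast's place), y to the lever's side, z up. The arm's axis is level, 60 above the table, at y=0. Tube 30 wide from x=-84 to 45; black clamp collar from x=37 to 70, from y=-16 to 18, with the lever's ears on its +y side out to y=32; top of the collar 78 above the table.
- collar_mouth (a point): Centre of the collar's mouth, where the sliding arm comes out: x=70, y=0, z=60 in the stand's frame (axes as the stand).
- boom (a joint): Extension of the sliding arm along the stand's x, in m: 0 = fully home (all starts), 0.080 = fully out. At 0.045 the inner line of the double ring engraved on the arm lies just outside the collar's mouth: that is the length mark. (Single rings, which do not count, are at 0.020 and 0.070; all rings below the present extension are hidden in the collar until drawn out.) A spring inside pulls it back home with 4 N at 0 and 6 N at 0.045, plus 1 N friction: let go, it slides back.
- boom_axis (a point): The sliding arm itself: plain aluminium bar 20 wide (y) x 18 high, z=51 to 69 above the table, carrying the camera at its end. Origin on its axis, 50 mm inwards of the collar mouth when home; axes as the stand. Camera plate (50 wide) begins 70 mm outside the mouth when home, 115 mm at the mark; camera body 106 wide, up to 102 above the table; the lens ends 151 mm outside the mouth when home, 196 at the mark.
- lug (a point): Middle of the inner face (facing the collar, -x) of the finger lug, a 7 mm thick, 18 high crosswise bar on the side of the arm away from the lever: it reaches from the arm to y=-53 in the stand's frame. The face is 14 mm outside the collar mouth when home and 59 mm at the mark. Pushing this face outwards (+x), for example with the side of a finger standing next to the arm, draws the arm out.
- lever (a joint): Cam lever angle in rad: 0 = shut (lying along the arm), 0.42 = fully open; starts open at 0.30 to 0.40. It swings level about a vertical pin at x=70, y=24 in the stand's frame, its free end swinging out to +y as it opens. Friction only, it stays where it is left; about 2.5 N at the paddle moves it.
- lever_pin (a point): The steel lever, 18 high at the arm's height (z=51 to 69), reaching 65 mm out from its pin. Origin on the pin's axis at z=60; x along the lever, parallel to the arm when shut. The paddle's straight part runs from x=20 to 59, 7 thick, centred at y=-8; shut, its outer face is 19.5 from the arm's axis, so arm and lever together are 29.5 across (the arm's far face at y=-10, the lever's outer face at y=+19.5, in the stand's frame).
- paddle_mid (a point): Centre of the paddle's thickness, 40 mm out from the pin along the lever.
- dish: Bystander, loose, to be left alone: lidded clear petri dish of burs, 94 wide, 20 high. Origin: centre of the underside.
- amber: Bystander, loose, to be left alone: brown bottle, 66 wide, 130 high. Origin: centre of the underside.
- dropper: Bystander, loose, to be left alone: small white bottle, 38 wide, 75 high. Origin: centre of the underside.
- jar: Bystander, loose, to be left alone: white jar, 60 wide, 55 high. Origin: centre of the underside.
- vial: Bystander, loose, to be left alone: small brown vial, 30 wide, 55 high. Origin: centre of the underside.
There are look-alikes about, which are no part of the job. What is shaped like the cast but green is not meant.

How it is judged:
By the outcome, as a careful person would: the job done as asked, in the order asked, and still so for the second after the job is handed in, while the arm keeps its last pose, push and grip.
It also fails if it takes over 43 s, if anything falls off the work surface, if the arm or the gripper's body presses on something with over 40 N, if the wrist force passes 120 N, or if a joint passes its speed limit or range.

## Robot

A 7-joint arm with a two-finger parallel gripper is mounted at the origin on the work surface. World frame = base frame: x ahead of the robot, y to its left, z up, the work surface at z = 0. Lengths are in m, angles in rad, forces in N, time in s.
With the tool pointing down it reaches from about 0.35 to 0.9 m from the base axis. Payload 8.1 kg.
Tool frame: the origin (TCP) lies at the very end of the fingers, on their centre line; the grasp point (between the pads) lies 19 mm behind it; x points along the fingers, y is the direction in which the jaws open and shut, and the axes are right-handed (so a half turn about x gives the same grasp; the last joint's range is limited). The gripper opens to 92 mm and grips with 3 to 60 N. Pads are 19 mm wide; open, the fingers measure 130 mm over their backs; the gripper's body (75 mm by 190 mm) begins 47 mm behind the grasp point.
Start: joints at [1.187, 0.434, 0.025, 1.573, -0.012, 1.134, -0.075], TCP at [0.173, -0.601, 0.227] pointing down, gripper open.
Joint ranges: [-2.62, 2.62], [-0.44, 2.09], [-1.27, 1.32], [0.08, 2.57], [-1.32, 4.46], [0.12, 2], [-2.74, 2.74]. Speed limits (rad/s): [2.22, 2.22, 3.01, 3.01, 3.14, 3.14, 3.14].

## Interface

Orientations are given as a rotation vector (axis times angle).
In Python, from cell import arm gives the robot as it stands.
- The arm moves only by the tool servo_tool, never from a script. Its argument "plan" is a list of rows, each a list of 2 entries, a list of its own where there are three numbers: the shift along the world's x, y, z in cm, then the turn, a rotation vector about the world's x, y, z in degrees. A call has 1 to 12 rows; each row is the pose to reach, as a shift and turn from the pose measured when the call began; what a row does not reach only later rows make up. A row lasts 1/10 s, in which the tool goes at most 50 mm and 8.59 degrees, less where a joint would pass 70% of its speed; a pose out of reach is approached as far as the arm can. A call with a gripper value outside its range is refused whole. "grip" is the opening, from 0 (shut) to 1 (fully open), set as the call begins (left out, the last holds). The fingers move at their own pace and stop on an object; "squeeze" is the grip in N (left out, the last holds). Time passes only in rows, so rows that repeat a pose let the fingers close. It gives the time, the measured TCP pose, the force and the opening at its end, in the units of the state.
- arm.observe(): the state, without advancing time (a new reading comes with each control period).
- arm.get_image(name): name is "side" or "top" or "wrist"; returns a dict with "frame" (420x560x3 uint8, blue, green, red), "fx", "fy", "cx", "cy" (pixels), "D" ([k1, k2, p1, p2, k3] as OpenCV has them; the pictures are not rectified), "position" and "rotation" of the camera in the world. Camera axes: x right, y down, z forward; pixel columns grow to the right and rows downward; lengths in m; the calibration is good to about 2 mm. A picture is of the moment at which its call begins. There is no depth.
- arm.sign_off(): hands the job in, once; it reports no verdict.
Trained networks look in a picture, given as the dict that the camera call returned (one of the last four; its "shot" number tells which), for a name from the list of things; names that differ only in an ending like _2 or _b are one class to them, and where a whole thing is asked for, a point or a joint stands for the part that bears it (a point fixed in the world has none). Each returns a list of dicts, best first, with "score" (0 to 1); they miss things now and then, are a little off and sometimes report something else, mostly with a low value. They report only what shows in the picture. A call takes as long as a camera call. They do not tell look-alikes from the thing itself.
- arm.search_frame(picture, query): "at" ([column, row] in pixels, amid what is visible of it).
- arm.trace(picture, query): "pixels" (420x560 bool, what is visible of it) and "at" ([column, row] in pixels, amid what is visible of it).
The state is a dict: "clock": time; "joints": joint angles; "dq": joint speeds; "joint_efforts": joint torques, N m; "position": TCP position; "ee_rot": TCP orientation; "force": force on the tool from outside, world axes, zero at the start; "ft_torque": the same for the moment, N m; "width": opening from 0.0 (shut) to 1.0 (fully open).
Only numpy, scipy, OpenCV 4.12 (cv2) and the standard library are available. Lean on these libraries where they do the work, as an engineer would, in place of code of your own. Each camera call takes 0.05 s, during which the arm holds its last target.

## Working session

There is one attempt and no reset: what is moved stays moved. The work goes in short steps, Python scripts to look and compute and a tool call to move; the robot and the scene stay as the last step left them, time stands still between calls to the robot, and variables do not carry over. Pictures are saved under pics/ and viewed, and the job is handed in when it is done.

Besides the shell and the picture viewer there is one more tool, called after "Emit:" in YAML: its name, and indented under it one key for each argument. servo_tool: Moves the arm, as the interface text tells. Its arguments: {"type":"object","properties":{"plan":{"type":"array","items":{"type":"array"}},"grip":{"type":"number"},"squeeze":{"type":"number"}},"required":["plan"]}

```bash
ls; mkdir -p pics
python3 - <<'E'
from cell import arm
import cv2
s=arm.observe()
for k,v in s.items(): print(k,v)
for n in ["side","top","wrist"]:
    p=arm.get_image(n); cv2.imwrite(f"pics/{n}0.png",p["frame"])
    print(n,p["fx"],p["fy"],p["cx"],p["cy"],p["D"],p["position"],p["rotation"],p["shot"])
E
```

```text
pics
clock 0.0
joints [ 1.18740543  0.43522614  0.02496993  1.57408461 -0.01160086  1.1339964
 -0.07507908]
dq [-9.59468497e-04  9.55156264e-05 -3.55094765e-04  3.30690839e-04
  3.39975292e-04 -3.82412230e-04  1.55857390e-03]
joint_efforts [ 1.38355448e-03 -6.67844868e+01  9.85671692e-01 -3.14460647e+01
 -6.03642035e-02  4.29651293e-02  1.61475141e-04]
position [ 0.17300448 -0.60005219  0.2259478 ]
ee_rot [ 2.07126626  0.29432471 -2.07201504]
force [-0.30035177 -0.01033402  0.9427786 ]
ft_torque [ 0.01575981  0.02335381 -0.00798228]
width 1.0028610617147888
side 461.5336439155831 461.5336439155831 285.8697487905593 208.97501854380008 [0.02763549 0.         0.         0.         0.        ] [0.39937514 0.96574607 0.98858491] [-0.26806034  2.81070779 -1.20054399] 1
top 411.5838790057963 411.5838790057963 289.152260981619 214.01785329949416 [-0.12291937  0.          0.          0.          0.        ] [0.4365061  0.02268059 1.25538449] [-2.15347878  2.19108649 -0.10138403] 2
wrist 303.72005351041463 303.72005351041463 279.3511766056063 210.89987011299647 [-0.05069519  0.          0.          0.          0.        ] [ 0.24375962 -0.57984162  0.3855837 ] [ 2.32894171 -1.75078324 -0.24481839] 3
```

View pics/top0.png

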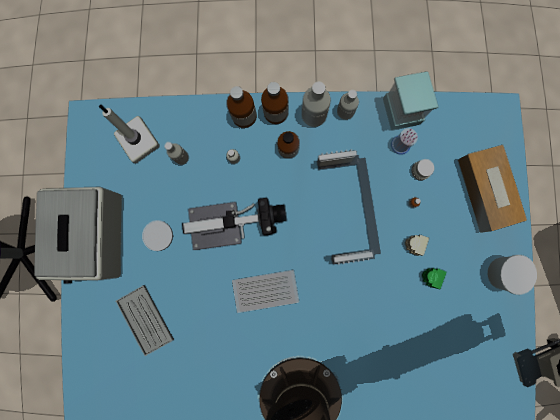

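View pics/side0.png

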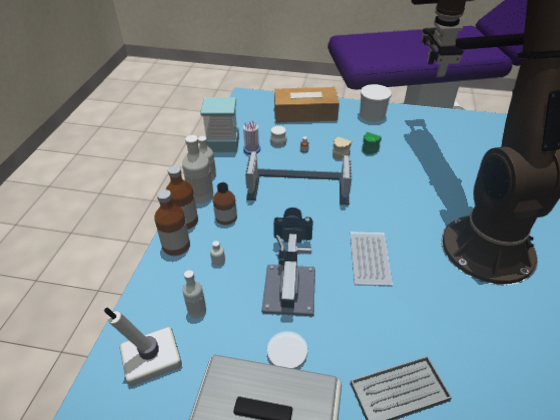

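View pics/wrist0.png

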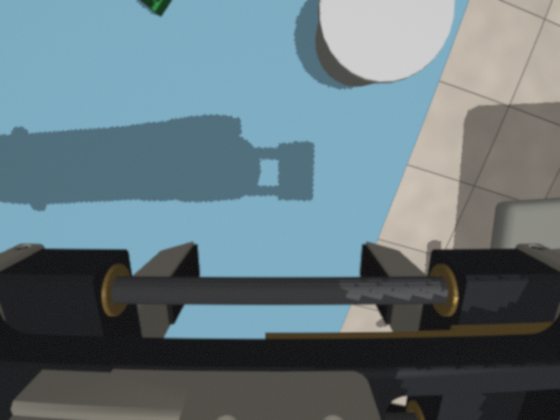

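```bash
cat > h.py <<'E'
import numpy as np, cv2
from scipy.spatial.transform import Rotation as R
def ray(p,uv):
    K=np.array([[p["fx"],0,p["cx"]],[0,p["fy"],p["cy"]],[0,0,1]])
    q=cv2.undistortPoints(np.array(uv,float).reshape(-1,1,2),K,np.array(p["D"]))[:,0]
    d=np.c_[q,np.ones(len(q))]@R.from_rotvec(p["rotation"]).as_matrix().T
    return np.array(p["position"]),d
def onz(p,uv,z):
    o,d=ray(p,uv); return o+d*((z-o[2])/d[:,2])[:,None]
def proj(p,X):
    K=np.array([[p["fx"],0,p["cx"]],[0,p["fy"],p["cy"]],[0,0,1]])
    M=R.from_rotvec(p["rotation"]).as_matrix().T
    return cv2.projectPoints(np.array(X,float).reshape(-1,1,3),cv2.Rodrigues(M)[0],-M@np.array(p["position"]),K,np.array(p["D"]))[0][:,0]
def crop(p,u0,u1,v0,v1,name,k=None,pts=None):
    f=p["frame"][v0:v1,u0:u1]; k=k or min(800/(u1-u0),600/(v1-v0))
    g=cv2.resize(f,None,fx=k,fy=k,interpolation=cv2.INTER_CUBIC)
    if pts is not None:
        for a,b in pts: cv2.circle(g,(int((a-u0+.5)*k),int((b-v0+.5)*k)),2,(0,0,255),-1)
    cv2.imwrite("pics/"+name,g)
E
python3 - <<'E'
from cell import arm
from h import *
import pickle
P={}
for n in ["top","side"]:
    p=arm.get_image(n); P[n]=p
    for q in ["cast","cast_front","lights","stand","collar_mouth","lug","lever_pin","paddle_mid","boom_axis","dish","amber","dropper","jar","vial"]:
        r=arm.search_frame(p,q)
        print(n,q,[(np.round(x["at"],1).tolist(),round(x["score"],2)) for x in r[:3]])
pickle.dump(P,open("P.pkl","wb"))
crop(P["top"],170,450,130,300,"t1.png")
crop(P["side"],230,400,120,320,"s1.png")
print(arm.observe()["clock"])
E
```

```text
top cast [([432.0, 275.7], 0.93), ([419.6, 243.6], 0.81)]
top cast_front [([432.2, 274.7], 0.76), ([416.4, 244.4], 0.66)]
top lights []
top stand [([226.3, 220.9], 0.8)]
top collar_mouth [([227.5, 222.9], 0.74)]
top lug [([265.4, 217.3], 0.58), ([285.9, 149.1], 0.36)]
top lever_pin [([246.4, 209.1], 0.38)]
top paddle_mid []
top boom_axis [([266.2, 218.8], 0.76), ([231.8, 157.5], 0.22)]
top dish [([156.3, 235.5], 0.86)]
top amber [([289.6, 145.6], 0.6)]
top dropper [([232.6, 159.7], 0.61)]
top jar [([423.5, 170.3], 0.77), ([232.7, 157.2], 0.71)]
top vial [([414.1, 203.1], 0.48)]
side cast [([339.1, 144.7], 0.58), ([370.7, 145.3], 0.56)]
side cast_front [([367.9, 140.6], 0.91), ([340.4, 146.7], 0.62), ([289.9, 273.6], 0.42)]
side lights [([293.8, 171.8], 0.64)]
side stand [([291.8, 275.0], 0.68)]
side collar_mouth [([290.2, 272.0], 0.96)]
side lug [([294.0, 231.2], 0.78)]
side lever_pin [([278.4, 243.5], 0.43)]
side paddle_mid [([225.4, 205.3], 0.18)]
side boom_axis [([292.8, 229.3], 0.84)]
side dish [([288.4, 348.8], 0.95)]
side amber [([223.2, 205.5], 0.71)]
side dropper [([218.6, 253.7], 0.69)]
side jar [([278.8, 135.3], 0.85)]
side vial [([307.5, 140.6], 0.42)]
1.65
```

View pics/t1.png

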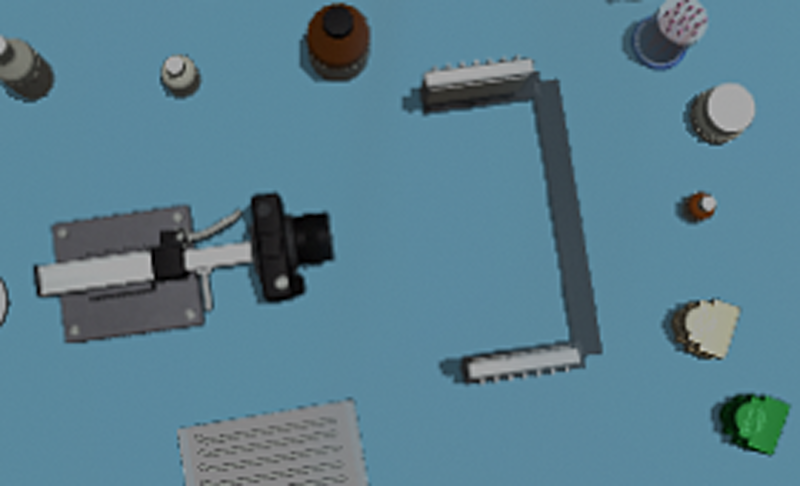

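View pics/s1.png

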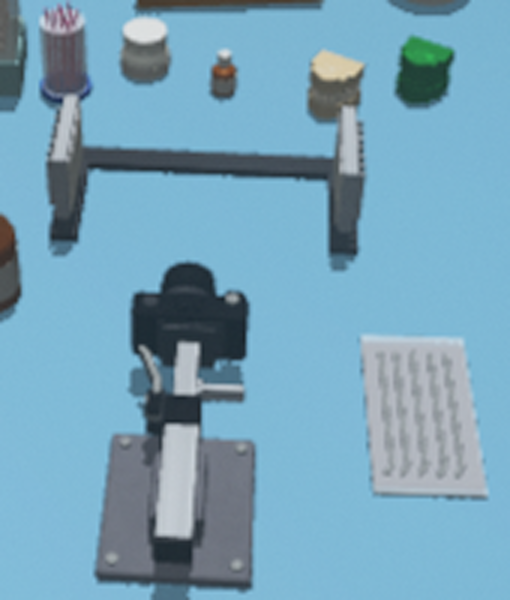

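Run:
```python
from h import *
import pickle
P=pickle.load(open("P.pkl","rb"))
crop(P["top"],310,390,140,270,"t2.png",k=5)
crop(P["side"],235,365,145,210,"s2.png",k=6)
crop(P["top"],180,290,190,255,"t3.png",k=7)
```

```text
(no output)
```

View pics/t2.png

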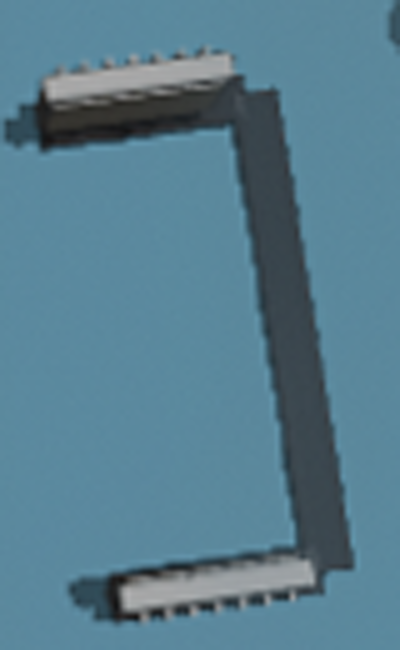

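View pics/s2.png

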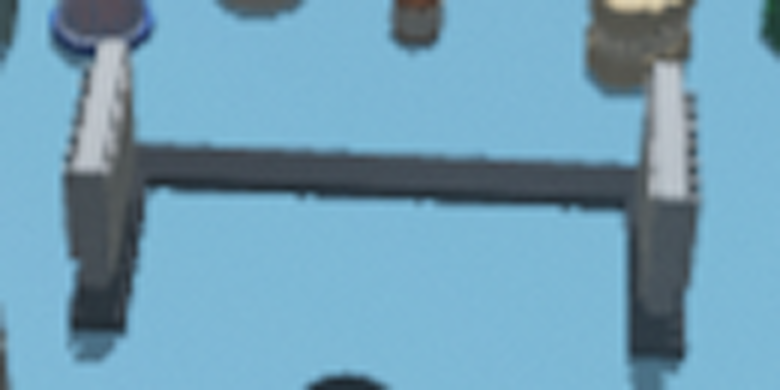

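View pics/t3.png

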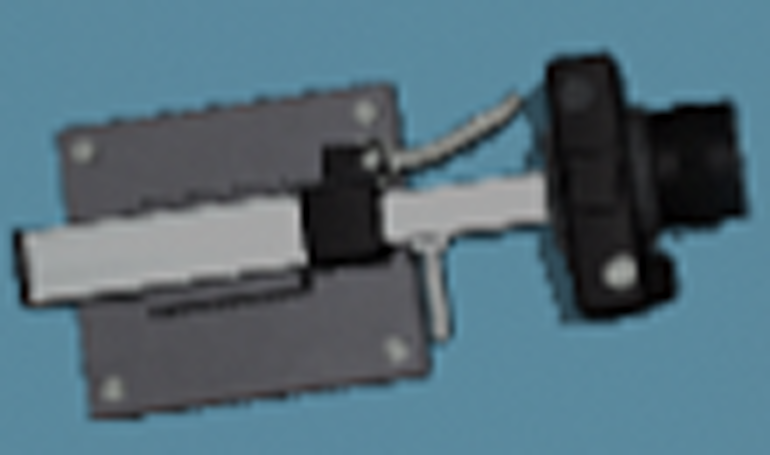

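```bash
cat > fit.py <<'E'
from h import *
import pickle
from scipy.optimize import least_squares
P=pickle.load(open("P.pkl","rb"))
def px(l,u0,v0,k): return np.array([[u0+(a+.5)/k-.5,v0+(b+.5)/k-.5] for a,b in l])
def tf(q,X):
    c,s=np.cos(q[2]),np.sin(q[2]); X=np.array(X,float)/1000
    return np.c_[q[0]+c*X[:,0]-s*X[:,1],q[1]+s*X[:,0]+c*X[:,1],X[:,2]]
def fit(obs,q0):
    f=lambda q:np.concatenate([(proj(P[n],tf(q,X))-uv).ravel() for n,X,uv in obs])
    r=least_squares(f,q0,loss="soft_l1"); print(np.round(r.x[:2]*1000,1),np.degrees(r.x[2]).round(2))
    for n,X,uv in obs: print(n,np.round(proj(P[n],tf(r.x,X))-uv,1).tolist())
    return r.x
if __name__=="__main__":
    LT=("top",[[-55,135,115],[55,135,115],[-55,-135,115],[55,-135,115]],px([(42,108),(235,75),(120,582),(312,557)],310,140,5))
    LS=("side",[[-55,135,115],[55,135,115],[-55,-135,115],[55,-135,115]],px([(103,172),(127,40),(650,197),(652,62)],235,145,6))
    ST=("top",[[-75,65,14],[75,65,14],[75,-65,14],[-75,-65,14],[37,-16,78],[70,-16,78],[37,18,78]],px([(58,132),(392,87),(428,372),(93,413),(312,268),(385,258),(303,193)],180,190,7))
    SS=("side",[[75,65,14],[75,-65,14],[-75,-65,14],[-75,65,14]],px([(113,437),(255,440),(250,582),(97,577)],230,120,3))
    for o in ([LT],[LS],[LT,LS]): l=fit(o,[0.45,-.2,-1.5])
    for o in ([ST],[SS],[ST,SS]): s=fit(o,[0.45,.2,-1.5])
    d=s; print("stand in lights:",tf([0,0,-l[2]],[[ (s[0]-l[0])*1e3,(s[1]-l[1])*1e3,0]])*1e3, np.degrees(s[2]-l[2]))
    pickle.dump((l,s),open("ls.pkl","wb"))
E
python3 fit.py
```

```text
[ 566.7 -133.6] -82.52
top [[0.2, -0.1], [-0.2, 1.0], [-0.3, 0.1], [0.3, -0.9]]
[ 571.2 -132.8] -83.24
side [[0.2, 0.1], [0.5, -0.1], [0.1, 0.1], [-0.9, 0.0]]
[ 568.8 -133.3] -82.68
top [[0.2, -0.9], [-0.1, 0.3], [-0.6, -0.7], [0.0, -1.6]]
side [[1.1, 0.3], [1.1, 0.1], [1.1, -0.2], [-0.3, -0.3]]
[522.7 250.9] -83.29
top [[-0.1, -0.5], [0.6, -0.7], [0.7, 1.0], [-0.3, 1.6], [-0.5, 0.1], [0.4, 0.0], [-0.6, -0.8]]
[525.7 255.1] -82.15
side [[-0.6, -0.8], [0.0, 0.3], [1.3, 0.5], [-0.3, -0.2]]
[524.2 252.2] -83.04
top [[-0.6, -0.9], [0.0, -1.3], [0.3, 0.3], [-0.6, 1.2], [-1.0, -0.5], [-0.1, -0.6], [-1.1, -1.4]]
side [[0.6, -1.7], [1.2, -0.2], [1.5, -0.0], [0.1, -1.5]]
stand in lights: [[-388.08171061    4.87045622    0.        ]] -0.3616783117408172
```

Run:
```python
from fit import *
for l in [[(240,150),(297,535)],[(281,110),(350,550)]]:
    X=onz(P["top"],px(l,310,140,5),0.01); d=X[0]-X[1]; print(X.round(4).tolist(),np.degrees(np.arctan2(d[1],d[0]))-90)
crop(P["top"],395,455,225,295,"t4.png",k=8)
crop(P["side"],325,390,125,165,"s4.png",k=10)
```

```text
[[0.6885, -0.1903, 0.01], [0.4512, -0.2171, 0.01]] -83.54519349641298
[[0.7134, -0.2168, 0.01], [0.4414, -0.2493, 0.01]] -83.18215530157609
```

View pics/t4.png

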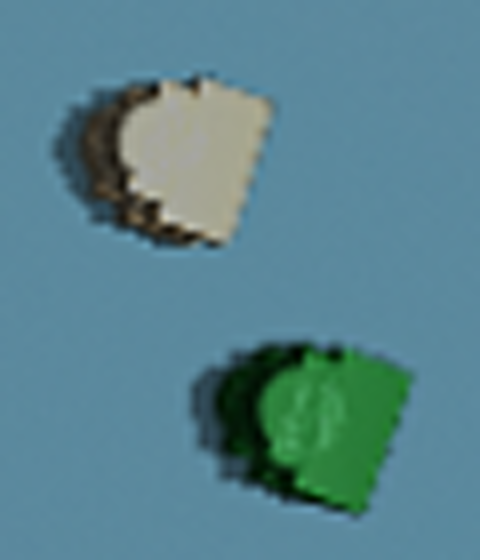

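View pics/s4.png

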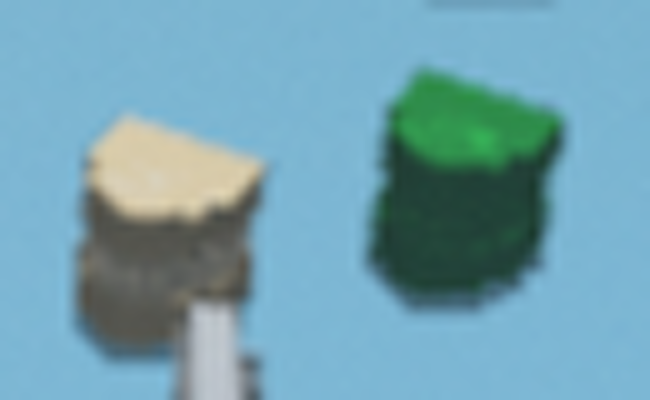

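Run:
```python
from fit import *
B=[[25,28,56],[25,-28,56]]
for n,uv in [("top",px([(272,102),(230,245)],395,225,8)),("side",px([(128,115),(266,165)],325,125,10))]:
    print("cast"); fit([(n,B,uv)],[.47,-.35,-1.5])
for n,uv in [("top",px([(413,375),(362,515)],395,225,8)),("side",px([(425,67),(562,120)],325,125,10))]:
    print("green"); fit([(n,B,uv)],[.47,-.35,-1.5])
print(R.from_rotvec([ 2.07126626 , 0.29432471 ,-2.07201504]).as_matrix().round(3))
from cell import arm
p=arm.get_image("wrist"); T=R.from_rotvec(arm.observe()["ee_rot"]).as_matrix(); pos=arm.observe()["position"]
print("cam in tool",T.T@(p["position"]-pos), (T.T@R.from_rotvec(p["rotation"]).as_matrix()).round(3))
```

```text
cast
[ 456.1 -354.6] -109.17
top [[0.0, -0.1], [-0.0, 0.1]]
cast
[ 460.1 -354.2] -113.72
side [[-0.2, -0.2], [0.2, 0.2]]
green
[ 356.6 -403.1] -112.87
top [[0.1, -0.2], [-0.1, 0.2]]
green
[ 361.9 -402.4] -116.84
side [[-0.1, -0.2], [0.1, 0.1]]
[[-0.001  0.277 -0.961]
 [ 0.001 -0.961 -0.277]
 [-1.    -0.002  0.   ]]
cam in tool [-1.59563392e-01 -1.04649317e-04 -7.35436880e-02] [[ 0.001 -0.271  0.963]
 [ 1.     0.001 -0.001]
 [-0.     0.963  0.271]]
```

Emit:
servo_tool:
  plan:
    - [[7,6,0],[0,0,13]]
    - [[14,12,0],[0,0,27]]
    - [[21,18,0],[0,0,40]]
    - [[28,23.6,0],[0,0,53]]
    - [[28,23.6,0],[0,0,53]]
    - [[28,23.6,0],[0,0,53]]
    - [[28,23.6,0],[0,0,53]]
    - [[28,23.6,0],[0,0,53]]
    - [[28,23.6,-4],[0,0,53]]
    - [[28,23.6,-6],[0,0,53]]
    - [[28,23.6,-6],[0,0,53]]
    - [[28,23.6,-6],[0,0,53]]
  grip: 1

```text
clock: 2.9
position: [0.4531, -0.365, 0.1672]
ee_rot: [1.473, 1.013, -1.474]
force: [0.1, -0.0, 0.3]
width: 1.003
```

Run:
```python
from cell import arm
from h import *
import pickle
p=arm.get_image("wrist"); pickle.dump(p,open("w1.pkl","wb")); cv2.imwrite("pics/w1.png",p["frame"])
s=arm.observe(); print(s["clock"],s["position"],R.from_rotvec(s["ee_rot"]).as_matrix().round(3).tolist(),s["joints"].round(2))
print([(np.round(x["at"],1).tolist(),round(x["score"],2)) for x in arm.search_frame(p,"cast")])
```

```text
2.95 [ 0.45355468 -0.36525947  0.16792628] [[0.001, 0.934, -0.358], [-0.001, -0.358, -0.934], [-1.0, 0.001, 0.0]] [ 0.79  0.44 -0.28  1.74  0.14  0.98  0.09]
[([279.6, 194.6], 0.97), ([217.5, 256.2], 0.77)]
```

View pics/w1.png

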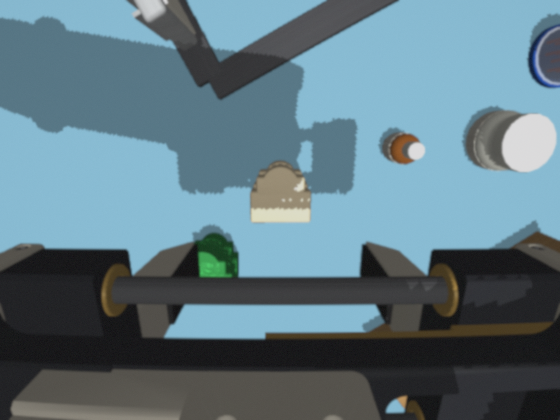

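Run:
```python
from fit import *
p=pickle.load(open("w1.pkl","rb")); P["w"]=p
print("tcp",proj(p,[[.4536,-.3653,z] for z in (.168,.05,0)]))
crop(p,230,330,150,230,"w1c.png",k=8)
q=[.458,-.3545,np.radians(-111)]
print(proj(p,tf(q,[[25,28,56],[25,-28,56],[25,28,0],[25,-28,0],[-25,0,28]])))
```

```text
tcp [[280.00273195 259.9254895 ]
 [279.74871544 206.64455018]
 [279.69289499 194.97258838]]
[[309.89605848 222.10080551]
 [250.07762682 222.03443819]
 [305.03248364 206.70814311]
 [254.74242909 206.65109735]
 [280.01937085 164.76623218]]
```

View pics/w1c.png

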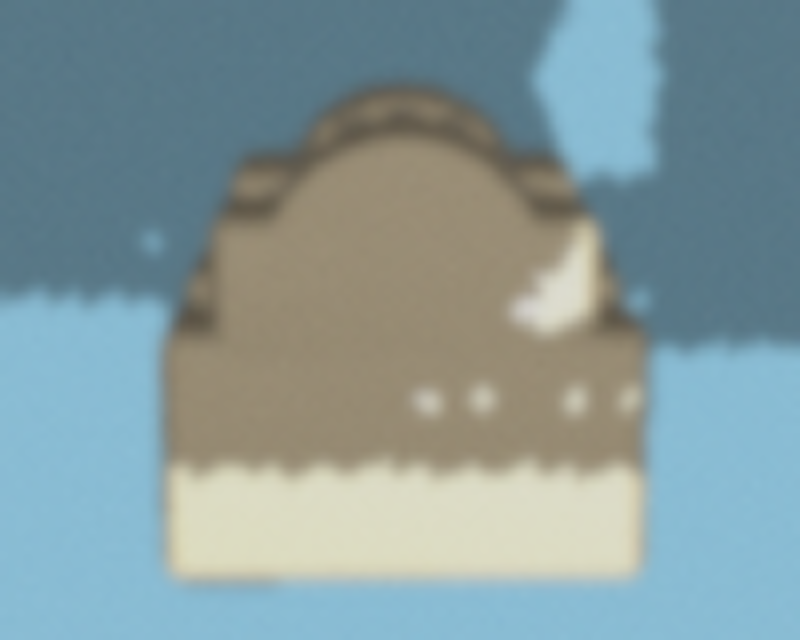

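Emit:
servo_tool:
  plan:
    - [[0.1,0.1,-5],[0,0,0]]
    - [[0.1,0.1,-10],[0,0,0]]
    - [[0.1,0.1,-14],[0,0,0]]
    - [[0.1,0.1,-14],[0,0,0]]
    - [[0.1,0.1,-14],[0,0,0]]

```text
clock: 3.5
position: [0.4554, -0.3649, 0.0296]
ee_rot: [1.474, 1.01, -1.472]
force: [0.4, 0.4, -0.7]
width: 1.002
```

Emit:
servo_tool:
  plan:
    - [[0,0,0],[0,0,0]]
    - [[0,0,0],[0,0,0]]
    - [[0,0,0],[0,0,0]]
    - [[0,0,0],[0,0,0]]
    - [[0,0,0],[0,0,0]]
    - [[0,0,0],[0,0,0]]
  grip: 0.3
  squeeze: 20

```text
clock: 4.1
position: [0.4554, -0.3649, 0.03]
ee_rot: [1.474, 1.01, -1.472]
force: [-1.6, 0.7, 7.1]
width: 0.609
```

Emit:
servo_tool:
  plan:
    - [[0,0,4],[0,0,0]]
    - [[0,0,7],[0,0,0]]
    - [[2.3,4.4,7],[0,0,6]]
    - [[4.6,8.8,7],[0,0,12]]
    - [[6.9,13.2,7],[0,0,18]]
    - [[9.2,17.6,7],[0,0,23]]
    - [[11.5,22.1,7],[0,0,28]]
    - [[11.5,22.1,7],[0,0,28]]
    - [[11.5,22.1,7],[0,0,28]]
    - [[11.5,22.1,7],[0,0,28]]

```text
clock: 5.1
position: [0.5696, -0.1451, 0.0995]
ee_rot: [1.119, 1.262, -1.119]
force: [0.1, -1.5, -1.8]
width: 0.61
```

```bash
cat > look.py <<'E'
import sys
from cell import arm
from h import *
import pickle
for n in sys.argv[2:]:
    p=arm.get_image(n); pickle.dump(p,open(f"{n}_{sys.argv[1]}.pkl","wb")); cv2.imwrite(f"pics/{n}_{sys.argv[1]}.png",p["frame"])
s=arm.observe(); M=R.from_rotvec(s["ee_rot"]).as_matrix()
print(s["clock"],s["position"].round(4),"yaw y",np.degrees(np.arctan2(M[1,1],M[0,1])).round(2),M[:,0].round(3),s["joints"].round(2),s["force"].round(1),s["width"])
E
python3 look.py a wrist top
```

```text
5.2 [ 0.5695 -0.1458  0.0997] yaw y 6.86 [ 0.002 -0.001 -1.   ] [ 0.44  0.54 -0.41  1.78  0.27  0.87  0.03] [-0.3 -0.3 -2.1] 0.6048745287381055
```

View pics/wrist_a.png

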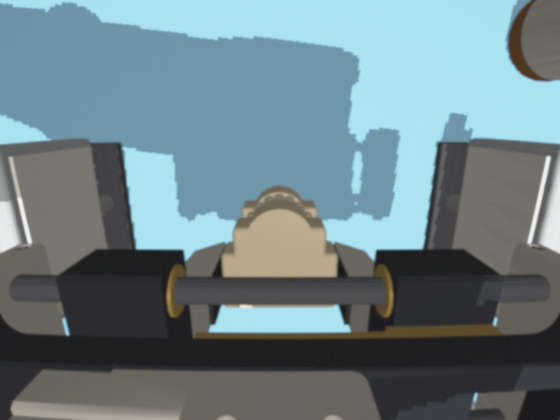

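View pics/top_a.png

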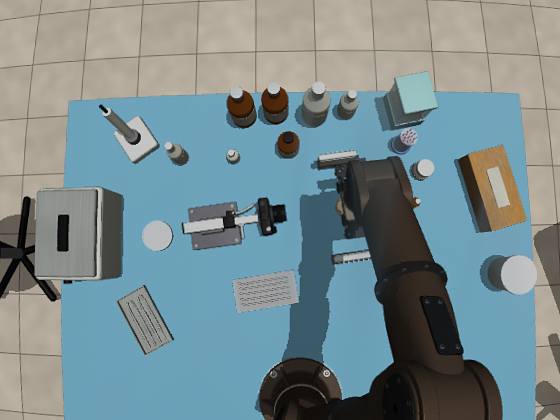

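Run:
```python
from fit import *
p=pickle.load(open("wrist_a.pkl","rb")); P["w"]=p
l=[.5688,-.1333,np.radians(-82.9)]
X=[[-55,135,115],[-55,135,35],[55,135,35],[-55,-135,115],[-55,-135,35],[55,-135,35],[0,135,35],[0,-135,35]]
pts=proj(p,tf(l,X)); print(pts.round(1).tolist())
crop(p,0,140,120,260,"wl.png",k=4,pts=pts); crop(p,420,560,120,260,"wr.png",k=4,pts=pts)
```

```text
[[556.7, 143.0], [463.4, 136.1], [442.3, 272.4], [1.6, 144.4], [94.7, 137.0], [116.5, 273.5], [452.7, 208.4], [105.8, 209.4]]
```

View pics/wl.png

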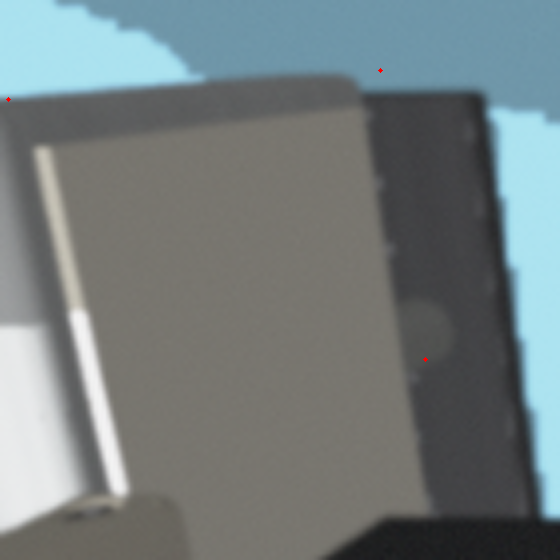

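View pics/wr.png

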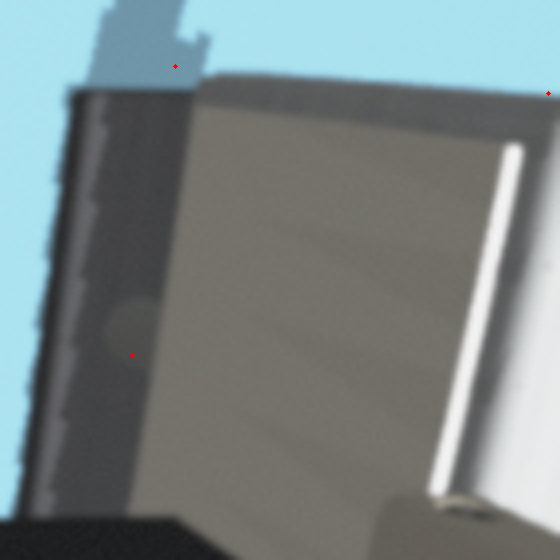

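Emit:
servo_tool:
  plan:
    - [[0,0.1,-3.5],[0,0,0]]
    - [[0,0.1,-6.0],[0,0,0]]
    - [[0,0.1,-6.6],[0,0,0]]
    - [[0,0.1,-6.9],[0,0,0]]
    - [[0,0.1,-7.0],[0,0,0]]
    - [[0,0.1,-7.0],[0,0,0]]

```text
clock: 5.8
position: [0.5703, -0.145, 0.0308]
ee_rot: [1.121, 1.259, -1.119]
force: [-0.6, -0.2, -1.9]
width: 0.608
```

```bash
python3 look.py b wrist
```

```text
5.85 [ 0.5703 -0.145   0.0309] yaw y 6.85 [ 0.004 -0.002 -1.   ] [ 0.42  0.63 -0.37  1.84  0.33  0.73 -0.02] [-0.5 -0.1 -1.3] 0.6064176449328045
```

View pics/wrist_b.png

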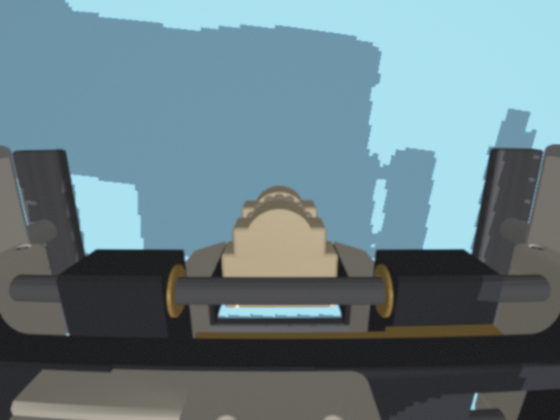

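Emit:
servo_tool:
  plan:
    - [[-0.1,0,0.0],[0,0,0]]
    - [[-0.1,0,-0.05],[0,0,0]]
    - [[-0.1,0,-0.1],[0,0,0]]
    - [[-0.1,0,-0.12],[0,0,0]]

```text
clock: 6.25
position: [0.5695, -0.1451, 0.03]
ee_rot: [1.121, 1.259, -1.119]
force: [-1.2, -0.7, 5.4]
width: 0.612
```

Emit:
servo_tool:
  plan:
    - [[0,0,0],[0,0,0]]
    - [[0,0,0],[0,0,0]]
    - [[0,0,0],[0,0,0]]
    - [[0,0,0],[0,0,0]]
    - [[0,0,0],[0,0,0]]
  grip: 1

```text
clock: 6.75
position: [0.5695, -0.1451, 0.03]
ee_rot: [1.121, 1.259, -1.119]
force: [0.4, 0.6, 0.0]
width: 0.981
```

Emit:
servo_tool:
  plan:
    - [[0,0,4],[0,0,0]]
    - [[0,0,9],[0,0,0]]
    - [[0,0,14],[0,0,0]]
    - [[0,0,18],[0,0,0]]
    - [[0,0,18],[0,0,0]]
    - [[0,0,18],[0,0,0]]

```text
clock: 7.35
position: [0.5699, -0.1452, 0.2108]
ee_rot: [1.121, 1.257, -1.118]
force: [-0.7, -0.1, -0.4]
width: 1.0
```

```bash
python3 look.py c wrist
```

```text
7.4 [ 0.569  -0.1452  0.2094] yaw y 6.84 [ 0.004 -0.002 -1.   ] [ 0.48  0.43 -0.44  1.67  0.2   1.09  0.09] [-0.  -0.2 -0.5] 1.0008101170303376
```

View pics/wrist_c.png

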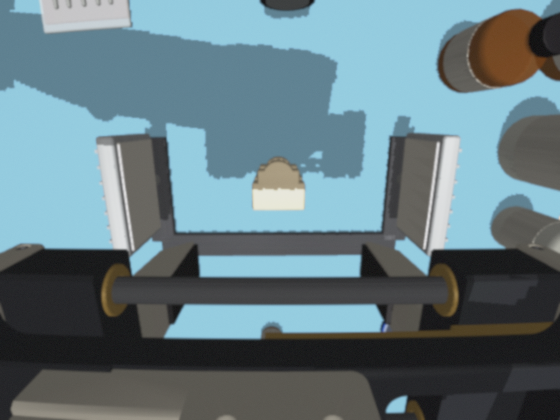

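Run:
```python
from fit import *
p=pickle.load(open("wrist_c.pkl","rb"))
crop(p,90,290,120,270,"c1.png",k=4); crop(p,270,470,120,270,"c2.png",k=4)
crop(p,240,320,150,215,"c3.png",k=9)
```

```text
(no output)
```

View pics/c1.png

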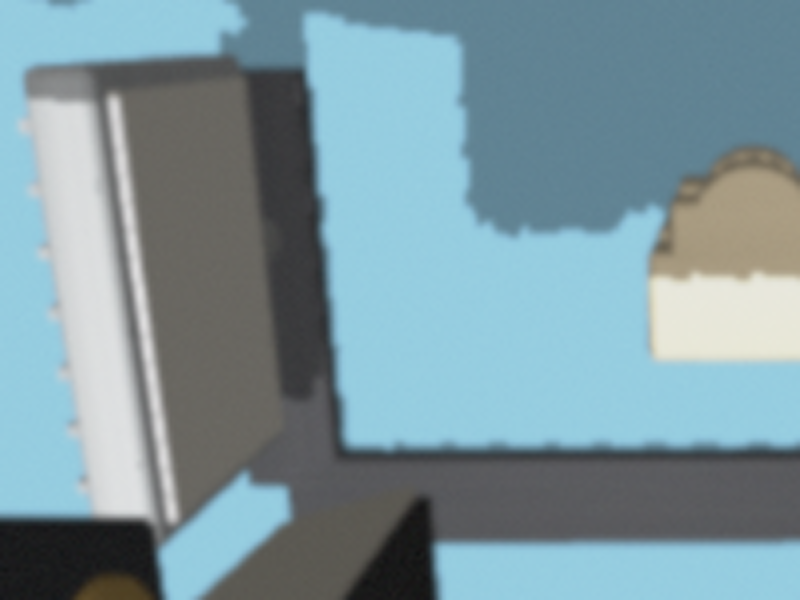

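View pics/c2.png

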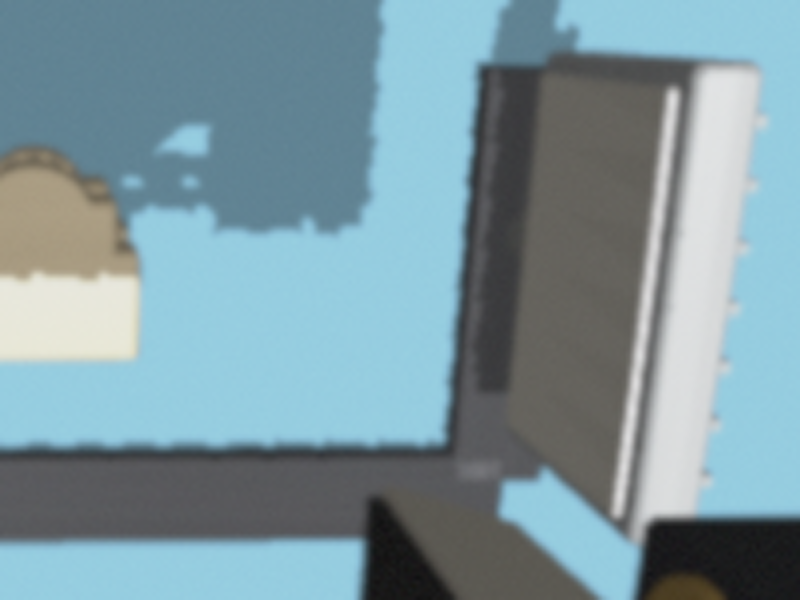

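View pics/c3.png

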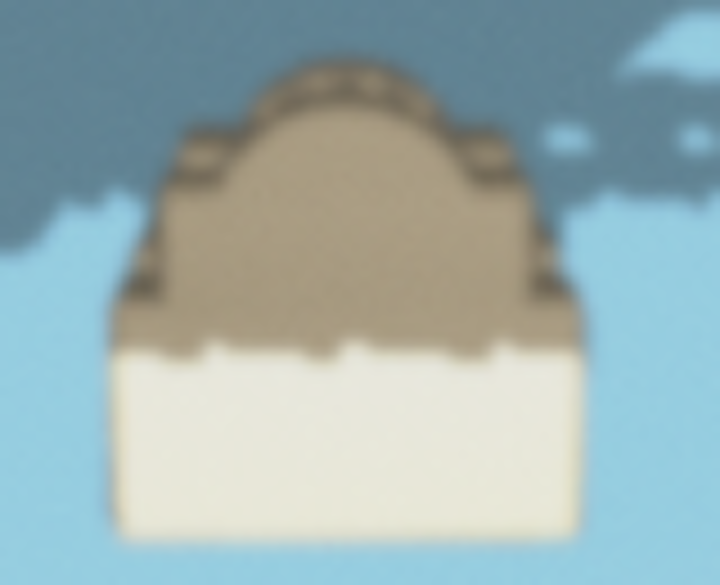

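Run:
```python
from fit import *
p=pickle.load(open("wrist_c.pkl","rb")); P["w"]=p
fit([("w",[[25,28,56],[25,-28,56]],px([(580,538),(117,538)],240,150,9))],[.57,-.13,-1.45])
a=onz(p,px([(350,459),(780,456)],90,120,4),.01); b=onz(p,px([(20,455),(445,452)],270,120,4),.01)
c=onz(p,px([(450,543),(780,542)],90,120,4),.01); d=onz(p,px([(20,541),(360,537)],270,120,4),.01)
for e in (np.r_[a,b],np.r_[c,d]):
    k=np.polyfit(e[:,0],e[:,1],1); print(e.round(4)[:,:2].tolist(), np.degrees(np.arctan(k[0]))-90)
# foot inner mid
L=onz(p,px([(309,110),(338,440)],90,120,4),.01);Rr=onz(p,px([(480,110),(452,440)],270,120,4),.01)
print(L,Rr,(L+Rr)/2)
# panel tops
X=[[-55,135,115],[-55,-135,115]]
fit([("w",X,px([(695+720,62),(92,65)],90,120,4))],[.57,-.13,-1.45])
```

```text
[ 568.9 -134.1] -83.24
w [[0.3, 0.0], [-0.3, 0.0]]
[[0.4503, -0.2194], [0.5853, -0.2023], [0.5727, -0.2034], [0.7065, -0.1868]] -82.75497494837325
[[0.4833, -0.2444], [0.5889, -0.2315], [0.5761, -0.2326], [0.6851, -0.2186]] -82.72314183498267
[[ 0.4350403  -0.11188114  0.01      ]
 [ 0.4463586  -0.21342897  0.01      ]] [[ 0.69457043 -0.08077624  0.01      ]
 [ 0.70786409 -0.18255759  0.01      ]] [[ 0.56480536 -0.09632869  0.01      ]
 [ 0.57711135 -0.19799328  0.01      ]]
[ 568.9 -133.8] -83.03
w [[-2.8, -0.1], [2.6, -0.1]]
```

Emit:
servo_tool:
  plan:
    - [[-0.4,5,0],[0,0,0]]
    - [[-0.8,10,0],[0,0,0]]
    - [[-1.2,15,0],[0,0,0]]
    - [[-1.5,20,0],[0,0,0]]
    - [[-1.9,25,0],[0,0,0]]
    - [[-2.2,30,0],[0,0,0]]
    - [[-2.5,33.1,0],[0,0,0]]
    - [[-2.5,33.1,0],[0,0,0]]
    - [[-2.5,33.1,-1],[0,0,0]]
    - [[-2.5,33.1,-1],[0,0,0]]

```text
clock: 8.4
position: [0.5431, 0.1836, 0.1965]
ee_rot: [1.118, 1.26, -1.125]
force: [0.2, 0.6, 0.5]
width: 1.002
```

```bash
python3 look.py d wrist
```

```text
8.45 [0.5434 0.1835 0.1974] yaw y 6.72 [ 0.    -0.004 -1.   ] [-0.04  0.43 -0.52  1.71  0.25  1.07 -0.53] [-0.2 -0.5 -0.8] 0.9984157090263084
```

View pics/wrist_d.png

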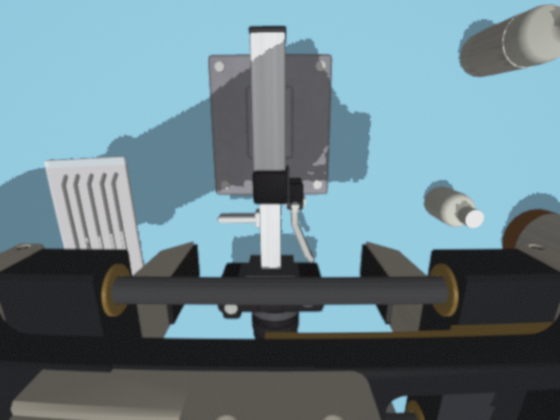

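Run:
```python
from fit import *
p=pickle.load(open("wrist_d.pkl","rb"))
crop(p,200,340,40,205,"d1.png",k=3.6); crop(p,210,330,160,270,"d2.png",k=5.4)
```

```text
(no output)
```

View pics/d1.png

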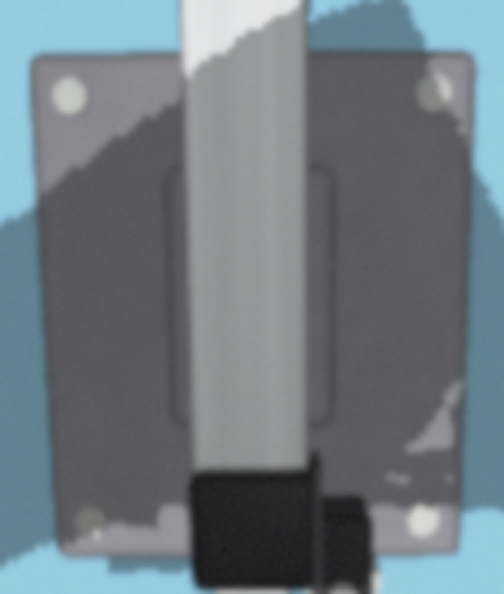

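View pics/d2.png

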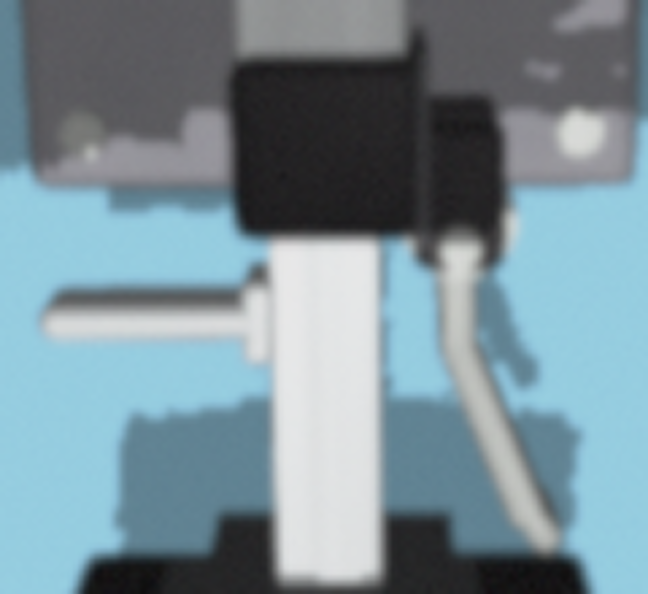

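Run:
```python
from fit import *
p=pickle.load(open("wrist_d.pkl","rb")); P["w"]=p
pl=("w",[[-75,-65,14],[-75,65,14],[75,65,14],[75,-65,14]],px([(33,55),(473,55),(460,553),(60,553)],200,40,3.6))
co=("w",[[70,-16,78],[70,18,78]],px([(239,236),(413,236)],210,160,5.4))
fit([pl],[.524,.252,-1.45]); s=fit([pl,co],[.524,.252,-1.45])
crop(p,210,330,160,270,"d3.png",k=5.4,pts=proj(p,tf(s,[[70,-16,78],[70,18,78],[84,-53,69],[84,-10,69],[91,-53,69],[84,-53,51],[70,-10,69],[70,24,69],[80,-14.5,69]])))
M=np.array([[np.cos(s[2]),-np.sin(s[2])],[np.sin(s[2]),np.cos(s[2])]])
print("tcp in stand",M.T@(np.array([.5434,.1835])-s[:2])*1e3)
for n,z in (("lug",.069),("lug tip",.069)): pass
L=onz(p,px([(50,308),(240,306),(250,288),(440,250),(545,535)],210,160,5.4),.069)
print(((L[:,:2]-s[:2])@M*1e3).round(1))
for q,z in (("amber",.13),("dropper",.075)):
    r=pickle.load(open("P.pkl","rb"))
    uv={"amber":(289,138),"dropper":(232,155)}[q]
    o=onz(P["top"],[uv],z)[0]; print(q,o,((o[:2]-s[:2])@M*1e3).round())
pickle.dump(s,open("s.pkl","wb"))
```

```text
[526.2 252.2] -83.02
w [[-1.3, -0.6], [2.2, -1.3], [0.6, 1.8], [-0.8, 2.2]]
[525.8 253.6] -83.02
w [[-1.6, -2.0], [2.0, -2.7], [0.4, 0.6], [-1.1, 1.0]]
w [[-1.0, 0.6], [2.7, 0.5]]
tcp in stand [71.67974473  8.93303446]
[[ 85.2 -50.8]
 [ 84.9 -16. ]
 [ 81.5 -14. ]
 [ 74.5  20.5]
 [130.8  41. ]]
amber [0.75758403 0.0199259  0.13      ] [260. 202.]
dropper [0.72539354 0.18799506 0.075     ] [ 89. 190.]
```

View pics/d3.png

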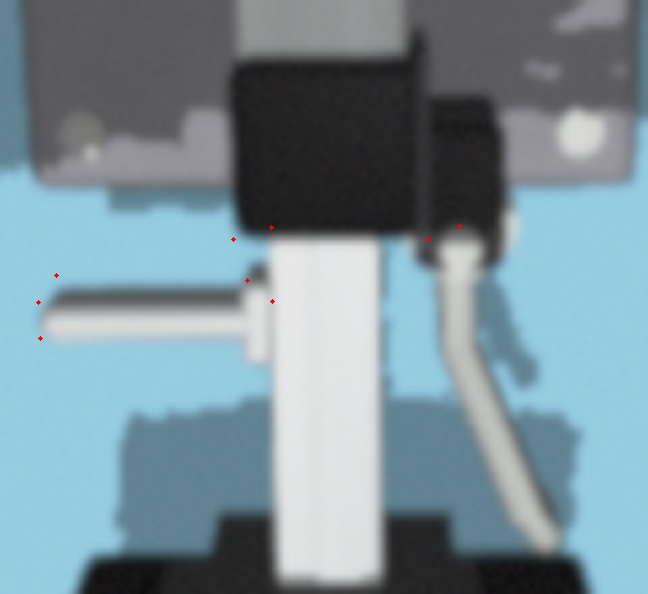

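Emit:
servo_tool:
  plan:
    - [[0.1,0.6,0],[0,0,0.2]]
    - [[0.1,0.6,-4],[0,0,0.2]]
    - [[0.1,0.6,-8],[0,0,0.2]]
    - [[0.1,0.6,-12],[0,0,0.2]]
    - [[0.1,0.6,-15.4],[0,0,0.2]]
    - [[0.1,0.6,-15.5],[0,0,0.2]]
    - [[0.1,0.6,-15.5],[0,0,0.2]]

```text
clock: 9.15
position: [0.5446, 0.1893, 0.0426]
ee_rot: [1.117, 1.261, -1.123]
force: [0.1, 0.8, 0.8]
width: 1.002
```

```bash
python3 look.py e wrist side
python3 - <<'E'
from fit import *
crop(pickle.load(open("side_e.pkl","rb")),220,380,150,290,"se.png",k=4.2)
E
```

```text
9.25 [0.5458 0.1901 0.0443] yaw y 6.89 [ 0.003 -0.003 -1.   ] [-0.11  0.61 -0.45  1.85  0.38  0.76 -0.65] [-0.4  0.4 -0. ] 1.002081395586846
```

View pics/wrist_e.png

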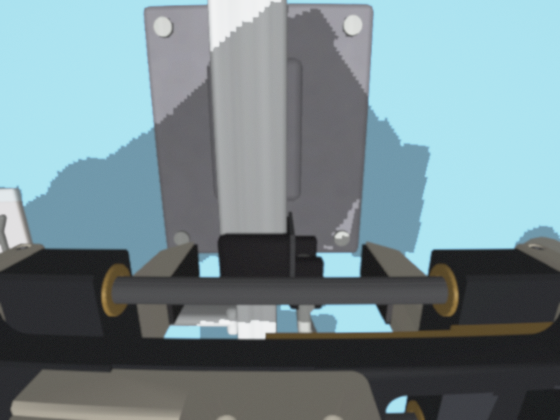

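View pics/se.png

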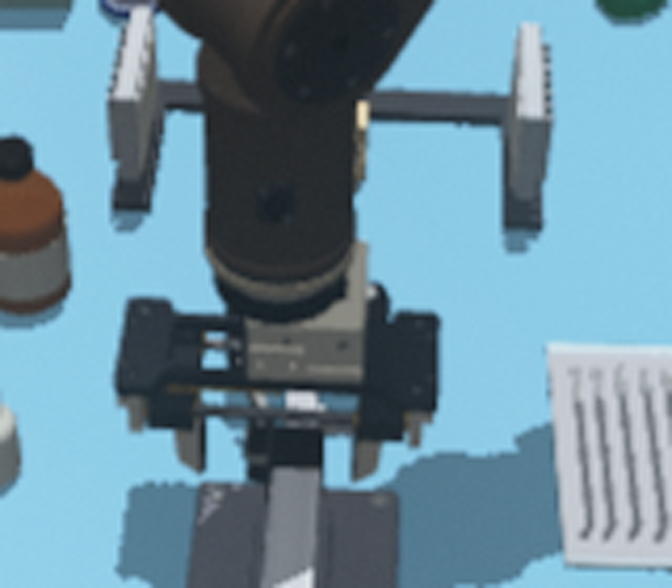

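Emit:
servo_tool:
  plan:
    - [[0.1,-0.6,-0.1],[0,0,0]]
    - [[0.1,-0.7,-0.1],[0,0,0]]

```text
clock: 9.45
position: [0.5482, 0.1824, 0.0449]
ee_rot: [1.121, 1.257, -1.118]
force: [0.6, -0.2, 0.5]
width: 1.002
```

Emit:
servo_tool:
  plan:
    - [[0,-0.1,0],[0,0,0]]
    - [[0.02,-0.2,0],[0,0,0]]

```text
clock: 9.65
position: [0.5488, 0.1811, 0.0457]
ee_rot: [1.123, 1.257, -1.117]
force: [-0.3, 3.7, 2.9]
width: 1.001
```

Emit:
servo_tool:
  plan:
    - [[0,-0.1,0],[0,0,0]]
    - [[0.02,-0.2,0],[0,0,0]]

```text
clock: 9.85
position: [0.5488, 0.1804, 0.046]
ee_rot: [1.124, 1.258, -1.115]
force: [-1.0, 5.3, 1.4]
width: 1.002
```

Emit:
servo_tool:
  plan:
    - [[0,-0.1,0],[0,0,0]]
    - [[0.02,-0.2,0],[0,0,0]]

```text
clock: 10.05
position: [0.549, 0.1794, 0.0461]
ee_rot: [1.124, 1.259, -1.114]
force: [-0.8, 6.1, -1.4]
width: 1.001
```

Emit:
servo_tool:
  plan:
    - [[0,-0.8,-0.1],[0,0,0]]
    - [[0,-1.6,-0.2],[0,0,0]]
    - [[0,-2.4,-0.3],[0,0,0]]
    - [[0,-3.2,-0.35],[0,0,0]]
    - [[0,-3.9,-0.35],[0,0,0]]
    - [[0,-4.2,-0.35],[0,0,0]]
    - [[0,-4.2,-0.35],[0,0,0]]

```text
clock: 10.75
position: [0.5507, 0.138, 0.0433]
ee_rot: [1.128, 1.258, -1.111]
force: [2.6, 4.6, 0.6]
width: 0.996
```

```bash
cat > st.py <<'E'
from fit import *
from cell import arm
s=pickle.load(open("s.pkl","rb")); M=np.array([[np.cos(s[2]),-np.sin(s[2])],[np.sin(s[2]),np.cos(s[2])]])
o=arm.observe(); T=R.from_rotvec(o["ee_rot"]).as_matrix()
x=M.T@(o["position"][:2]-s[:2])*1e3
print("stand xy",x.round(2),"z",o["position"][2].round(4),"ext",(x[0]-75).round(2),"F stand",(M.T@o["force"][:2]).round(1),"w",o["width"].round(4),o["width"]*92,"yaw",np.degrees(np.arctan2(T[1,1],T[0,1])).round(2),T[:,0].round(4),o["clock"])
E
python3 look.py f wrist; python3 st.py
```

```text
10.8 [0.5505 0.1382 0.0433] yaw y 6.89 [ 0.01   0.003 -1.   ] [-0.02  0.6  -0.46  1.88  0.38  0.73 -0.57] [1.8 5.9 1.4] 0.9988987910993178Traceback (most recent call last):
  File "st.py", line 6, in <module>
    print("stand xy",x.round(2),"z",o["position"][2].round(4),"ext",(x[0]-75).round(2),"F stand",(M.T@o["force"][:2]).round(1),"w",o["width"].round(4),o["width"]*92,"yaw",np.degrees(np.arctan2(T[1,1],T[0,1])).round(2),T[:,0].round(4),o["clock"])
                                                                                                                                   ^^^^^^^^^^^^^^^^
AttributeError: 'float' object has no attribute 'round'
```

View pics/wrist_f.png

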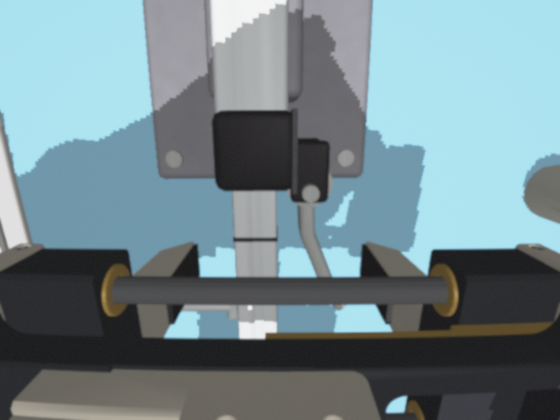

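```bash
sed -i 's/o\["width"\].round(4),//' st.py; python3 st.py;  python3 - <<'E'
from fit import *
p=pickle.load(open("wrist_f.pkl","rb")); s=pickle.load(open("s.pkl","rb"))
crop(p,200,340,170,270,"f1.png",k=5.5)
M=np.array([[np.cos(s[2]),-np.sin(s[2])],[np.sin(s[2]),np.cos(s[2])]])
print(proj(p,tf(s,[[70,0,69],[90,0,69],[92,0,69],[70,0,78]])))
print(((onz(p,[(255,239.5),(235,239.5),(276,239.5)],.069)[:,:2]-s[:2])@M*1e3).round(1))
E
```

```text
stand xy [117.53  10.47] z 0.0433 ext 42.53 F stand [-5.6  2.5] w 91.89868878113724 yaw 6.89 [ 0.0104  0.0033 -0.9999] 10.8
[[255.0519572  185.12538503]
 [256.03385533 227.52393896]
 [256.1303881  231.58582936]
 [253.64703152 189.13986838]]
[[ 95.9  -0.6]
 [ 95.9 -10. ]
 [ 96.    9.3]]
```

View pics/f1.png

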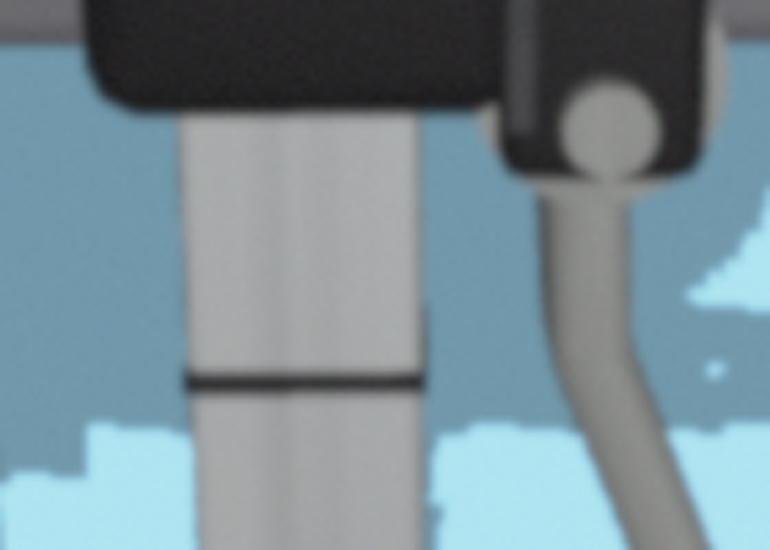

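Emit:
servo_tool:
  plan:
    - [[-0.2,-0.15,0],[0,0,0]]
    - [[-0.35,-0.22,0],[0,0,0]]
    - [[-0.35,-0.22,0],[0,0,0]]

```text
clock: 11.1
position: [0.5484, 0.1376, 0.044]
ee_rot: [1.13, 1.257, -1.108]
force: [1.9, 6.8, -0.1]
width: 0.999
```

```bash
python3 look.py g wrist; python3 st.py;  python3 - <<'E'
from fit import *
p=pickle.load(open("wrist_g.pkl","rb")); s=pickle.load(open("s.pkl","rb"))
crop(p,200,340,170,270,"g1.png",k=5.5)
E
```

```text
11.15 [0.5484 0.1376 0.044 ] yaw y 6.91 [ 0.013  0.006 -1.   ] [-0.01  0.6  -0.46  1.89  0.38  0.73 -0.57] [ 2.4  6.4 -0.1] 1.0000128315772698
stand xy [117.88   8.35] z 0.044 ext 42.88 F stand [-6.1  3.2] w 92.00118050510882 yaw 6.91 [ 0.0134  0.0058 -0.9999] 11.15
```

View pics/g1.png

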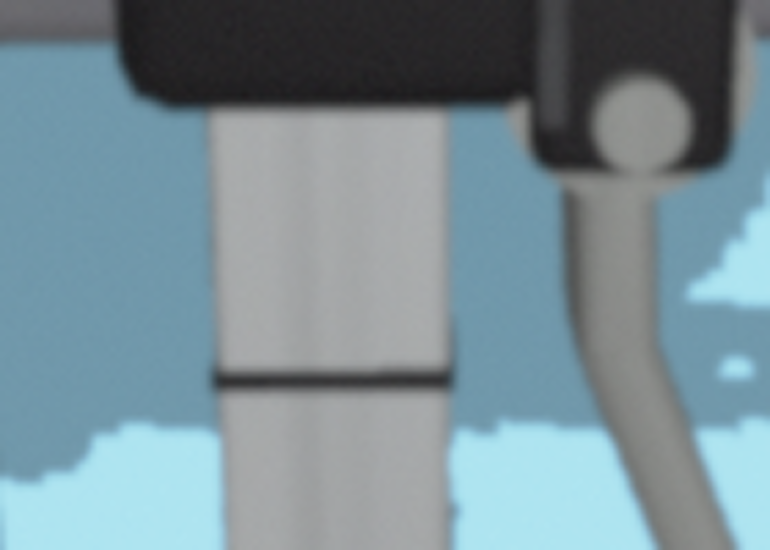

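Emit:
servo_tool:
  plan:
    - [[0,-0.2,0],[-0.3,0.8,0]]
    - [[0,-0.35,0],[-0.3,0.8,0]]
    - [[0,-0.35,0],[-0.3,0.8,0]]

```text
clock: 11.45
position: [0.5485, 0.1354, 0.0441]
ee_rot: [1.121, 1.266, -1.118]
force: [0.1, 6.4, -0.2]
width: 1.002
```

```bash
python3 look.py h wrist; python3 st.py;  python3 - <<'E'
from fit import *
p=pickle.load(open("wrist_h.pkl","rb")); s=pickle.load(open("s.pkl","rb"))
crop(p,200,340,170,270,"h1.png",k=5.5)
E
```

```text
11.5 [0.5485 0.1354 0.0441] yaw y 6.95 [-0.     0.002 -1.   ] [-0.01  0.6  -0.46  1.88  0.38  0.75 -0.56] [-1.1  7.3  0.1] 0.9978641749446852
stand xy [120.09   8.16] z 0.0441 ext 45.09 F stand [-7.3 -0.2] w 91.80350409491103 yaw 6.95 [-2.0e-04  2.2e-03 -1.0e+00] 11.5
```

View pics/h1.png

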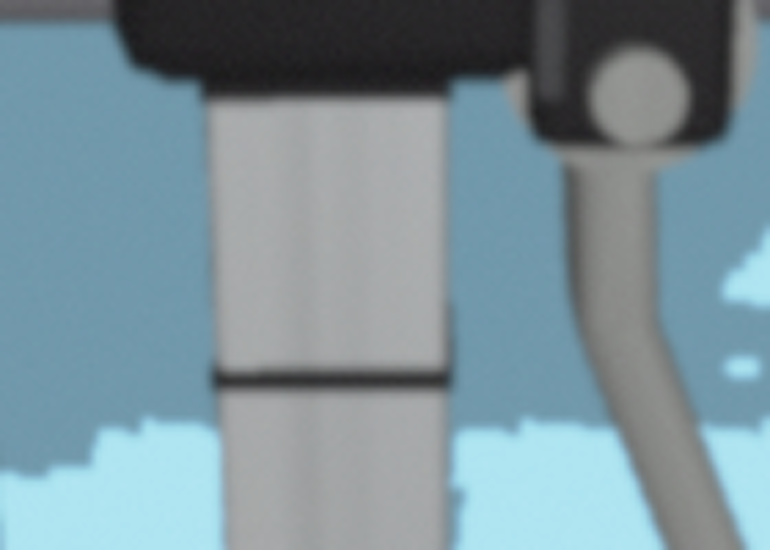

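Emit:
servo_tool:
  plan:
    - [[0,-0.1,0],[0,0,0]]
    - [[0,-0.2,-0.1],[0,0,0]]
    - [[0,-0.2,-0.1],[0,0,0]]

```text
clock: 11.8
position: [0.5486, 0.1347, 0.0435]
ee_rot: [1.122, 1.267, -1.117]
force: [-0.2, 6.2, 1.5]
width: 0.998
```

```bash
python3 look.py i wrist; python3 st.py;  python3 - <<'E'
from fit import *
p=pickle.load(open("wrist_i.pkl","rb")); s=pickle.load(open("s.pkl","rb"))
crop(p,225,305,165,250,"i1.png",k=7)
E
```

```text
11.85 [0.5486 0.1348 0.0435] yaw y 6.99 [ 0.     0.004 -1.   ] [-0.01  0.6  -0.46  1.88  0.38  0.74 -0.56] [-0.6  6.2  1.2] 1.0016875508999903
stand xy [120.7    8.22] z 0.0435 ext 45.7 F stand [-6.3  0.2] w 92.15525468279911 yaw 6.99 [ 4.0e-04  3.8e-03 -1.0e+00] 11.85
```

View pics/i1.png

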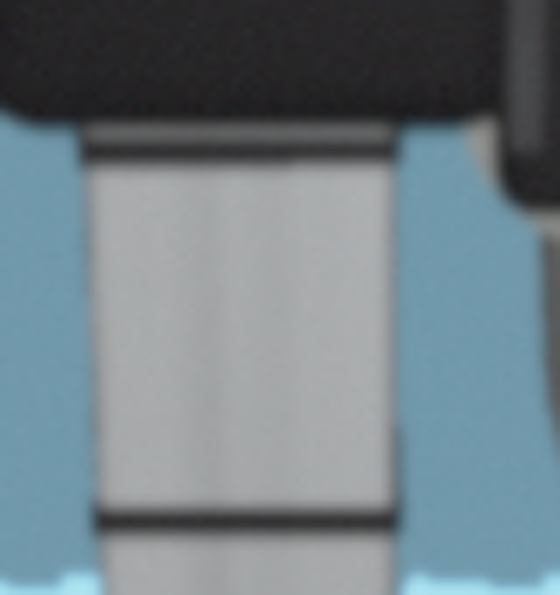

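```bash
python3 - <<'E'
from fit import *
p=pickle.load(open("wrist_i.pkl","rb")); s=pickle.load(open("s.pkl","rb"))
M=np.array([[np.cos(s[2]),-np.sin(s[2])],[np.sin(s[2]),np.cos(s[2])]])
f=lambda l,z:((onz(p,px(l,225,165,7),z)[:,:2]-s[:2])@M*1e3).round(1)
print(f([(245,520),(240,152),(240,162),(240,142)],.069)); print(f([(240,122)],.078))
print(proj(p,tf(s,[[70,-16,78],[70,18,78]])), "obs collar corner row",165+122/7)
c=np.array(p["position"]); print("cam stand",M.T@(c[:2]-s[:2])*1e3,c[2])
E
python3 - <<'E'
import sys; sys.path.insert(0,'.')
from fit import *
p=pickle.load(open("wrist_i.pkl","rb"));cv2.imwrite("pics/i2.png",p["frame"])
E
```

```text
[[98.8 -0.7]
 [73.7 -0.6]
 [74.4 -0.6]
 [73.1 -0.6]]
[[70.2  0. ]]
[[220.48726336 181.65709171]
 [301.86108931 181.63142514]] obs collar corner row 182.42857142857142
cam stand [47.94082727  8.37845751] 0.2033447497822511
```

View pics/i2.png

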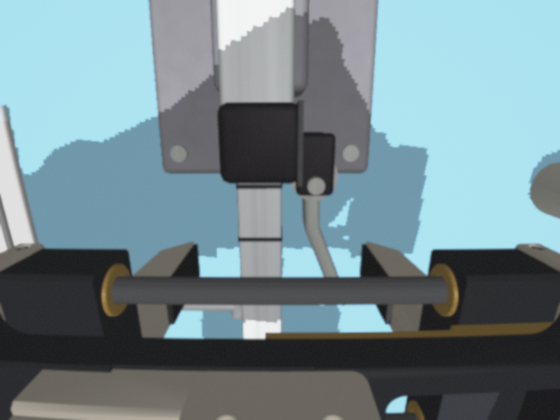

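Emit:
servo_tool:
  plan:
    - [[0,-0.2,0],[0,0,0]]
    - [[0,-0.35,0],[0,0,0]]
    - [[0,-0.35,0],[0,0,0]]

```text
clock: 12.15
position: [0.549, 0.1324, 0.0436]
ee_rot: [1.123, 1.267, -1.115]
force: [0.9, 6.0, -1.3]
width: 0.997
```

```bash
python3 look.py j wrist; python3 st.py;  python3 - <<'E'
from fit import *
p=pickle.load(open("wrist_j.pkl","rb")); s=pickle.load(open("s.pkl","rb"))
crop(p,225,305,165,250,"j1.png",k=7)
E
```

```text
12.2 [0.5489 0.1324 0.0436] yaw y 7.02 [ 0.001  0.006 -1.   ] [-0.    0.6  -0.46  1.88  0.38  0.74 -0.55] [ 0.3  6.6 -2. ] 1.000776771706289
stand xy [123.05   8.23] z 0.0436 ext 48.05 F stand [-6.5  1.1] w 92.07146299697858 yaw 7.02 [ 0.0012  0.0055 -1.    ] 12.2
```

View pics/j1.png

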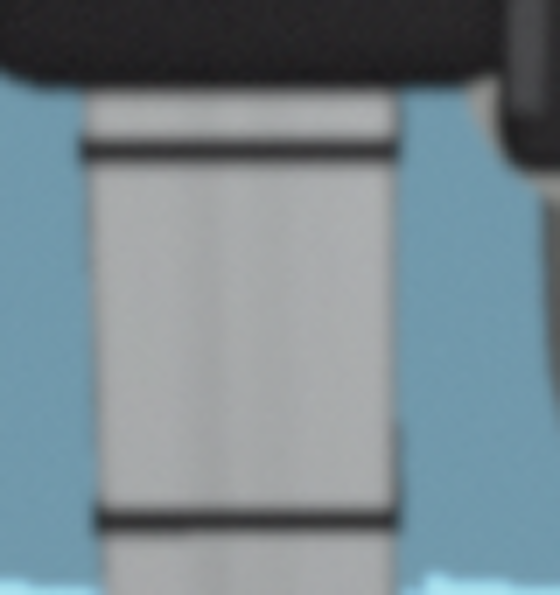

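Run:
```python
from fit import *
p=pickle.load(open("wrist_j.pkl","rb")); s=pickle.load(open("s.pkl","rb"))
crop(p,170,350,170,350,"j2.png",k=3.3)
M=np.array([[np.cos(s[2]),-np.sin(s[2])],[np.sin(s[2]),np.cos(s[2])]])
print(proj(p,tf(s,[[70+59+d,y,69] for d in(0,3,7,10) for y in (-10,-30)])).round(1))
```

```text
[[241.9 291.1]
 [201.9 290.9]
 [242.1 296.4]
 [202.4 296.2]
 [242.4 303.4]
 [202.9 303.2]
 [242.6 308.6]
 [203.4 308.4]]
```

View pics/j2.png

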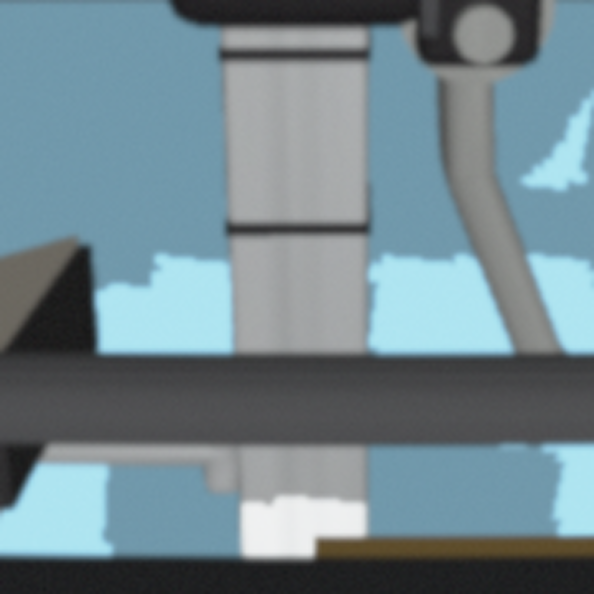

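Emit:
servo_tool:
  plan:
    - [[0,-0.2,0],[-0.3,0,0]]
    - [[0,-0.35,0],[-0.3,0,0]]
    - [[0,-0.35,0],[-0.3,0,0]]

```text
clock: 12.5
position: [0.5492, 0.1302, 0.0436]
ee_rot: [1.12, 1.265, -1.116]
force: [0.4, 6.4, -4.0]
width: 1.002
```

```bash
python3 look.py k wrist; python3 st.py;  python3 - <<'E'
from fit import *
p=pickle.load(open("wrist_k.pkl","rb")); s=pickle.load(open("s.pkl","rb"))
crop(p,225,305,165,250,"k1.png",k=7)
E
```

```text
12.55 [0.5492 0.1303 0.0436] yaw y 7.06 [ 0.002  0.002 -1.   ] [-0.    0.6  -0.46  1.88  0.38  0.74 -0.55] [ 0.5  6.2 -4.2] 1.001798082121394
stand xy [125.23   8.22] z 0.0436 ext 50.23 F stand [-6.1  1.2] w 92.16542355516826 yaw 7.06 [ 0.0019  0.0021 -1.    ] 12.55
```

View pics/k1.png

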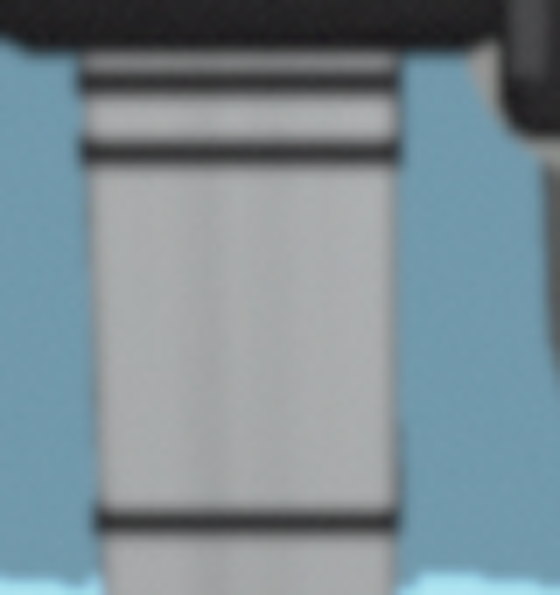

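Run:
```python
from fit import *
p=pickle.load(open("wrist_k.pkl","rb")); s=pickle.load(open("s.pkl","rb"))
M=np.array([[np.cos(s[2]),-np.sin(s[2])],[np.sin(s[2]),np.cos(s[2])]])
crop(p,190,300,295,345,"k2.png",k=7)
f=lambda l,z:((onz(p,l,z)[:,:2]-s[:2])@M*1e3).round(1)
print(f(px([(245,520),(240,151),(240,80)],225,165,7),.069),f(px([(240,47)],225,165,7),.078))
print("arm edges y",f(px([(102,560),(392,560),(85,115),(398,115)],225,165,7),.069))
```

```text
[[103.4  -0.7]
 [ 78.1  -0.7]
 [ 73.5  -0.6]] [[70.2  0. ]]
arm edges y [[106.3 -10.5]
 [106.2   9.2]
 [ 75.8 -10.5]
 [ 75.8   9.5]]
```

View pics/k2.png

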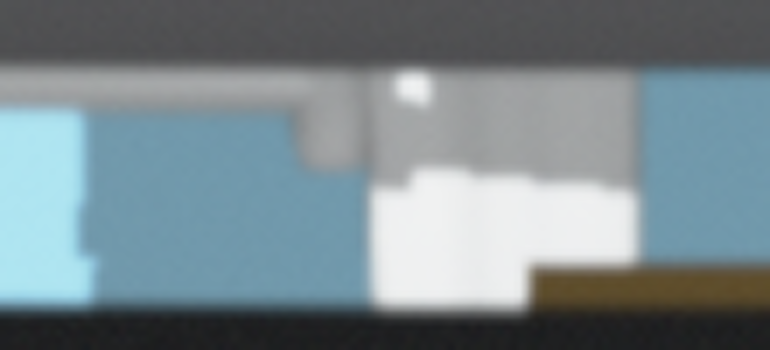

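Emit:
servo_tool:
  plan:
    - [[-0.2,0.1,0],[-0.1,0.1,0]]
    - [[-0.45,0.2,0],[-0.1,0.1,0]]
    - [[-0.45,0.2,0],[-0.1,0.1,0]]
    - [[-0.45,0.2,0],[-0.1,0.1,0]]

```text
clock: 12.95
position: [0.5455, 0.1337, 0.044]
ee_rot: [1.12, 1.265, -1.115]
force: [0.8, 6.0, -0.3]
width: 0.999
```

```bash
python3 look.py l wrist; python3 st.py;  python3 - <<'E'
from fit import *
p=pickle.load(open("wrist_l.pkl","rb")); s=pickle.load(open("s.pkl","rb"))
crop(p,200,360,165,285,"l1.png",k=5)
E
```

```text
13.0 [0.5454 0.1337 0.044 ] yaw y 7.09 [ 0.002  0.002 -1.   ] [-0.01  0.6  -0.46  1.89  0.38  0.74 -0.56] [ 0.4  7.  -0.5] 1.002018466082717
stand xy [121.35   4.92] z 0.044 ext 46.35 F stand [-6.9  1.3] w 92.18569887960996 yaw 7.09 [ 0.0018  0.0024 -1.    ] 13.0
```

View pics/l1.png

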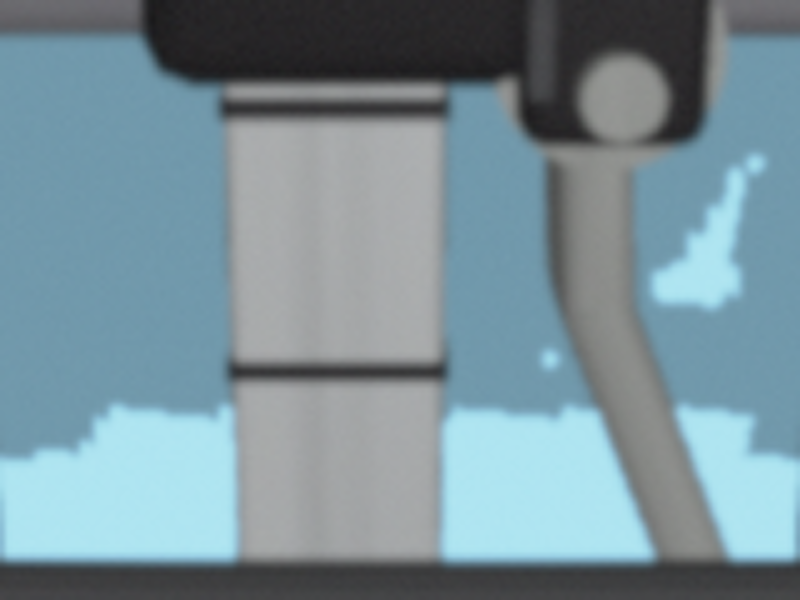

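Emit:
servo_tool:
  plan:
    - [[-0.08,-0.13,0],[0,0,0]]
    - [[-0.08,-0.13,0],[0,0,0]]
    - [[-0.08,-0.13,0],[0,0,0]]
    - [[-0.08,-0.13,0],[0,0,0]]
    - [[-0.08,-0.13,0],[0,0,0]]
    - [[-0.08,-0.13,0],[0,0,0]]
    - [[-0.08,-0.13,0],[0,0,0]]
    - [[-0.08,-0.13,0],[0,0,0]]
    - [[-0.08,-0.13,0],[0,0,0]]
    - [[-0.08,-0.13,0],[0,0,0]]
  grip: 0
  squeeze: 25

```text
clock: 14.0
position: [0.5417, 0.1329, 0.0436]
ee_rot: [1.117, 1.269, -1.118]
force: [-9.8, 4.7, 4.8]
width: 0.368
```

```bash
python3 look.py m wrist top side; python3 st.py;  python3 - <<'E'
from fit import *
p=pickle.load(open("wrist_m.pkl","rb")); s=pickle.load(open("s.pkl","rb"))
crop(p,180,380,165,315,"m1.png",k=4)
E
```

```text
14.15 [0.5417 0.1328 0.0435] yaw y 7.13 [-0.003  0.002 -1.   ] [-0.    0.6  -0.46  1.89  0.38  0.74 -0.56] [-8.5  5.   5.5] 0.37222770513394654
stand xy [121.76   1.08] z 0.0435 ext 46.76 F stand [-6.  -7.9] w 34.24494887232308 yaw 7.13 [-0.003   0.0018 -1.    ] 14.15
```

View pics/m1.png

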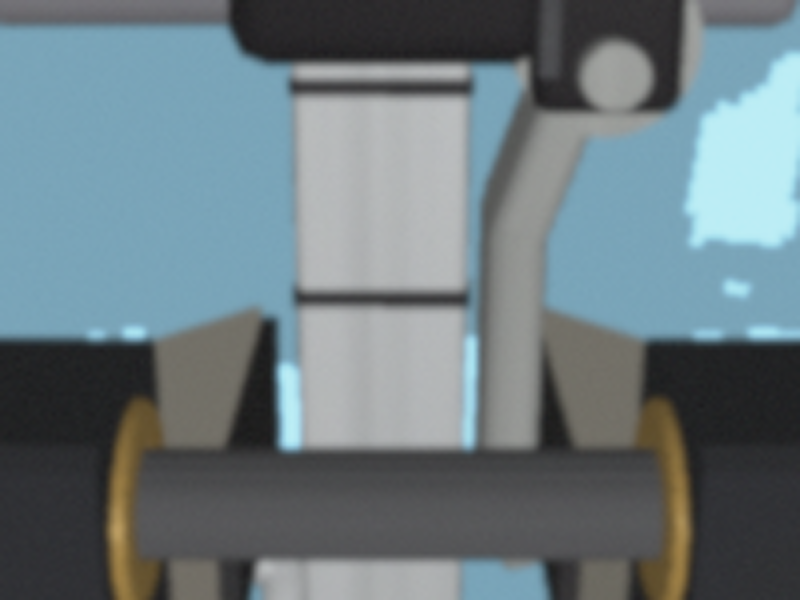

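View pics/wrist_m.png

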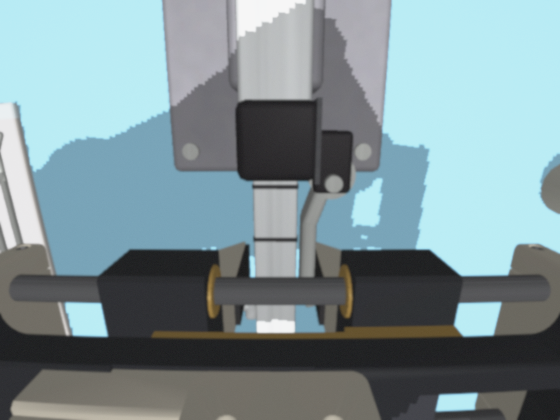

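Emit:
servo_tool:
  plan:
    - [[0,-0.08,0],[0,0,0]]
    - [[0,-0.08,0],[0,0,0]]
    - [[0,-0.08,0],[0,0,0]]
    - [[0,-0.08,0],[0,0,0]]
    - [[0,-0.08,0],[0,0,0]]

```text
clock: 14.65
position: [0.5416, 0.1329, 0.0436]
ee_rot: [1.118, 1.27, -1.117]
force: [-0.8, 6.2, -0.3]
width: 0.367
```

```bash
python3 look.py n wrist top side; python3 st.py;  python3 - <<'E'
from fit import *
p=pickle.load(open("wrist_n.pkl","rb")); s=pickle.load(open("s.pkl","rb"))
crop(p,220,340,165,345,"n1.png",k=3.3)
M=np.array([[np.cos(s[2]),-np.sin(s[2])],[np.sin(s[2]),np.cos(s[2])]])
crop(pickle.load(open("side_n.pkl","rb")),150,400,100,380,"n2.png",k=2.1)
E
```

```text
14.8 [0.5416 0.1329 0.0436] yaw y 7.14 [-0.003  0.003 -1.   ] [-0.    0.59 -0.46  1.89  0.37  0.74 -0.55] [-0.8  4.8 -0. ] 0.3686407159527489
stand xy [121.7    1.02] z 0.0436 ext 46.7 F stand [-4.8 -0.2] w 33.9149458676529 yaw 7.14 [-0.003   0.0028 -1.    ] 14.8
```

View pics/n1.png

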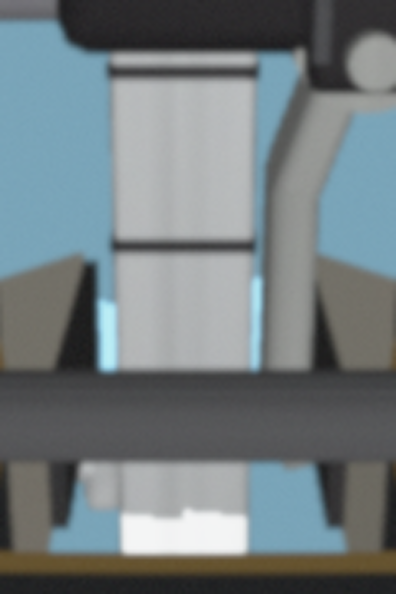

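View pics/n2.png

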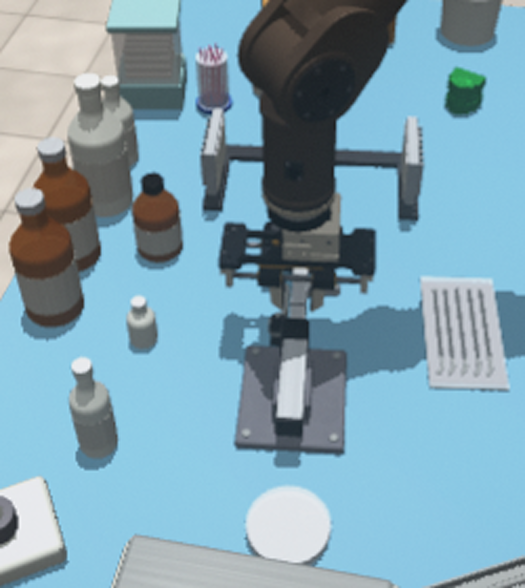

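View pics/top_n.png

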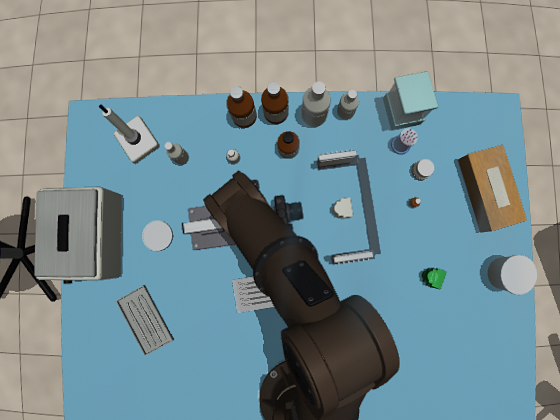

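Run:
```python
from fit import *
a=P["top"]; b=pickle.load(open("top_n.pkl","rb")); s=pickle.load(open("s.pkl","rb"))
crop(a,240,320,180,250,"q0.png",k=5); crop(b,240,320,180,250,"q1.png",k=5)
M=np.array([[np.cos(s[2]),-np.sin(s[2])],[np.sin(s[2]),np.cos(s[2])]])
A=cv2.resize(a["frame"],None,fx=8,fy=8,interpolation=cv2.INTER_CUBIC); B=cv2.resize(b["frame"],None,fx=8,fy=8,interpolation=cv2.INTER_CUBIC)
for (u0,u1,v0,v1) in [(268,292,200,226),(274,292,202,224),(262,292,195,235)]:
    t=A[v0*8:v1*8,u0*8:u1*8]; roi=B[180*8:250*8,250*8:330*8]
    r=cv2.matchTemplate(roi,t,cv2.TM_CCOEFF_NORMED); _,m,_,l=cv2.minMaxLoc(r)
    d=np.array([250+l[0]/8-u0,180+l[1]/8-v0]); c=np.array([(u0+u1)/2,(v0+v1)/2])
    for z in (.06,.08):
        X=onz(a,[c],z)[0]; Y=onz(b,[c+d],z)[0]; print(m.__round__(3),d,z,(M.T@(Y-X)[:2]*1e3).round(1))
```

```text
0.985 [16.375 -2.25 ] 0.06 [48.2 -0.1]
0.985 [16.375 -2.25 ] 0.08 [47.4 -0.1]
0.989 [16.625 -2.375] 0.06 [49.   0.2]
0.989 [16.625 -2.375] 0.08 [48.2  0.2]
0.943 [16.375 -2.25 ] 0.06 [48.2 -0.1]
0.943 [16.375 -2.25 ] 0.08 [47.4 -0.1]
```

View pics/q1.png

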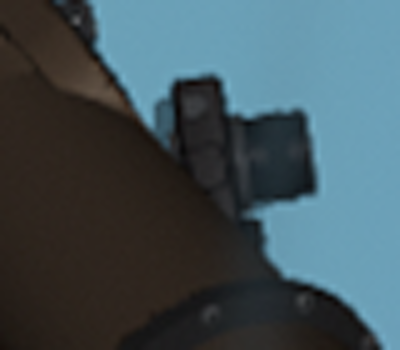

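Emit:
servo_tool:
  plan:
    - [[0,0.03,0],[0,0,0]]
    - [[0,0.03,0],[0,0,0]]
    - [[0,0.03,0],[0,0,0]]
    - [[0,0.03,0],[0,0,0]]

```text
clock: 15.2
position: [0.5416, 0.1329, 0.0436]
ee_rot: [1.118, 1.27, -1.118]
force: [-0.8, 2.5, 0.3]
width: 0.368
```

```bash
python3 look.py o wrist; python3 st.py;  python3 - <<'E'
from fit import *
p=pickle.load(open("wrist_o.pkl","rb"))
crop(p,220,340,165,345,"o1.png",k=3.3)
E
```

```text
15.25 [0.5416 0.1329 0.0436] yaw y 7.12 [-0.003  0.003 -1.   ] [-0.    0.6  -0.46  1.89  0.37  0.74 -0.56] [-0.4  2.5  1.2] 0.36484461757357445
stand xy [121.66   1.02] z 0.0436 ext 46.66 F stand [-2.5 -0.1] w 33.56570481676885 yaw 7.12 [-0.0031  0.0026 -1.    ] 15.25
```

View pics/o1.png

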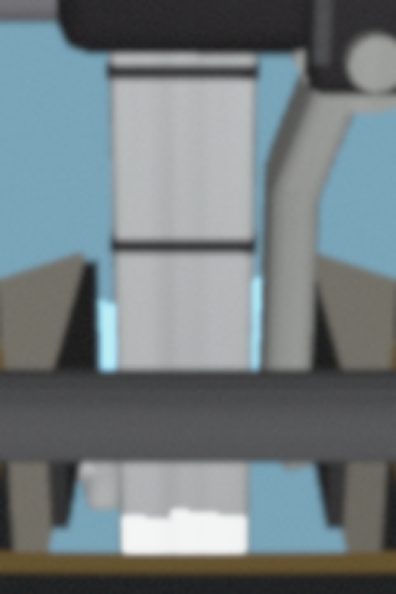

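Emit:
servo_tool:
  plan:
    - [[0,-0.03,0],[0,0,0]]
    - [[0,-0.03,0],[0,0,0]]
    - [[0,-0.03,0],[0,0,0]]
  squeeze: 6

```text
clock: 15.55
position: [0.5417, 0.1329, 0.0436]
ee_rot: [1.118, 1.27, -1.117]
force: [0.6, 4.3, -0.6]
width: 0.378
```

```bash
python3 st.py
```

```text
stand xy [121.67   1.12] z 0.0436 ext 46.67 F stand [-4.2  1.1] w 34.74297846016603 yaw 7.14 [-0.0028  0.003  -1.    ] 15.55
```

Emit:
servo_tool:
  plan:
    - [[0,0.05,0],[0,0,0]]
    - [[0,0.05,0],[0,0,0]]
    - [[0,0.05,0],[0,0,0]]

```text
clock: 15.85
position: [0.5417, 0.133, 0.0436]
ee_rot: [1.118, 1.269, -1.118]
force: [-0.5, 1.9, -0.1]
width: 0.377
```

```bash
python3 st.py
```

```text
stand xy [121.56   1.11] z 0.0436 ext 46.56 F stand [-2.  -0.3] w 34.69098135566756 yaw 7.13 [-0.003   0.0025 -1.    ] 15.85
```

Emit:
servo_tool:
  plan:
    - [[0,0.15,0],[0,0,0]]
    - [[0,0.15,0],[0,0,0]]
    - [[0,0.15,0],[0,0,0]]

```text
clock: 16.15
position: [0.5415, 0.1345, 0.0435]
ee_rot: [1.117, 1.27, -1.118]
force: [-0.5, 0.5, 0.4]
width: 0.377
```

```bash
python3 st.py
```

```text
stand xy [120.09   1.08] z 0.0435 ext 45.09 F stand [-0.5 -0.5] w 34.71921185057581 yaw 7.14 [-0.0033  0.0023 -1.    ] 16.15
```

```bash
python3 look.py p wrist;  python3 - <<'E'
from fit import *
p=pickle.load(open("wrist_p.pkl","rb"))
crop(p,220,340,165,345,"p1.png",k=3.3)
crop(p,240,320,165,250,"p2.png",k=7)
E
```

```text
16.2 [0.5415 0.1345 0.0435] yaw y 7.14 [-0.003  0.002 -1.   ] [-0.01  0.6  -0.46  1.89  0.37  0.74 -0.56] [-1.3  1.7  0.7] 0.3773120538591768
```

View pics/p2.png

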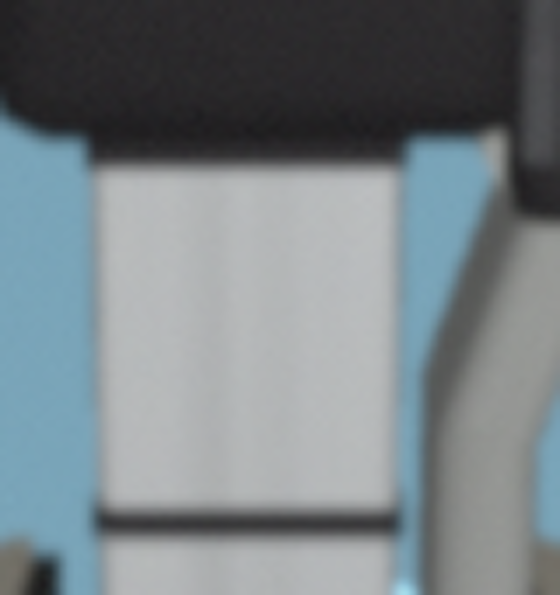

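View pics/p1.png

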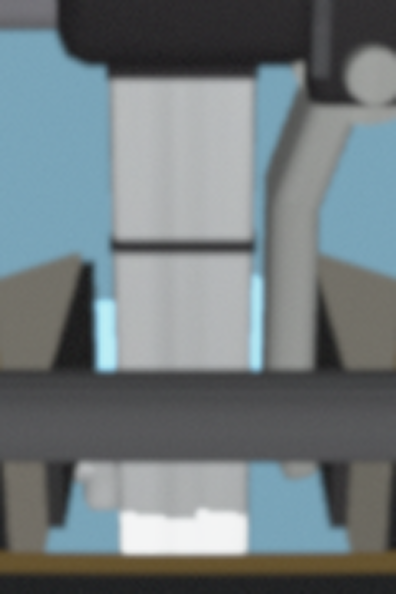

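Emit:
servo_tool:
  plan:
    - [[0,-0.15,0],[0,0,0]]
    - [[0,-0.25,0],[0,0,0]]
    - [[0,-0.25,0],[0,0,0]]

```text
clock: 16.5
position: [0.5415, 0.1343, 0.0436]
ee_rot: [1.119, 1.272, -1.115]
force: [-0.3, 7.8, -2.1]
width: 0.378
```

```bash
python3 st.py
```

```text
stand xy [120.24   1.12] z 0.0436 ext 45.24 F stand [-7.8  0.6] w 34.7845305287329 yaw 7.24 [-0.0026  0.0054 -1.    ] 16.5
```

Emit:
servo_tool:
  plan:
    - [[0,-0.36,0],[0,0,0]]
    - [[0,-0.38,0],[0,0,0]]
    - [[0,-0.38,0],[0,0,0]]

```text
clock: 16.8
position: [0.5416, 0.1337, 0.0437]
ee_rot: [1.12, 1.275, -1.11]
force: [-1.0, 9.6, -4.0]
width: 0.381
```

```bash
python3 st.py
```

```text
stand xy [120.86   1.11] z 0.0437 ext 45.86 F stand [-9.6  0.2] w 35.07962673329738 yaw 7.38 [-0.0016  0.0095 -1.    ] 16.8
```

Emit:
servo_tool:
  plan:
    - [[0,-0.3,0],[0,0,0]]
    - [[0,-0.3,0],[0,0,0]]
    - [[0,-0.3,0],[0,0,0]]
    - [[0,-0.2,0],[0,0,0]]
    - [[0,-0.2,0],[0,0,0]]
  squeeze: 25

```text
clock: 17.3
position: [0.5415, 0.1339, 0.0438]
ee_rot: [1.121, 1.277, -1.107]
force: [-0.1, 7.7, -2.1]
width: 0.369
```

```bash
python3 look.py r wrist top; python3 st.py;  python3 - <<'E'
from fit import *
p=pickle.load(open("wrist_r.pkl","rb"))
crop(p,220,340,165,345,"r1.png",k=3.3)
b=pickle.load(open("top_r.pkl","rb"));crop(b,300,390,140,275,"r2.png",k=4.4)
E
```

```text
17.4 [0.5415 0.1339 0.0437] yaw y 7.44 [-0.001  0.012 -1.   ] [ 0.01  0.59 -0.47  1.9   0.37  0.73 -0.54] [-1.1  7.2 -2.8] 0.3688077046787203
stand xy [120.71   0.98] z 0.0437 ext 45.71 F stand [-7.3 -0.2] w 33.93030883044227 yaw 7.44 [-0.0013  0.0122 -0.9999] 17.4
```

View pics/r1.png

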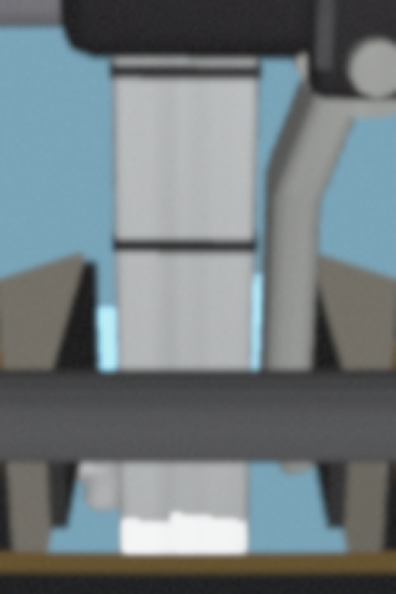

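View pics/r2.png

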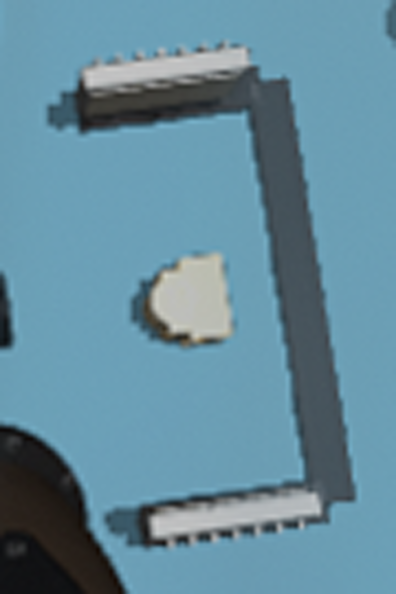

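Run:
```python
from cell import arm
print(arm.sign_off()); s=arm.observe(); print(s["clock"],s["position"],s["width"],s["force"])
```

```text
the job is handed in; nothing more can be done
None
the job is handed in; nothing more can be done
```

I finished the job and handed it in at 17.4 s, with the gripper still pushing on the lug and pinching the lever shut. The one doubtful point is the arm's extension: my measurements disagree by about 2 mm.

- **Cast:** It stands midway between the panels and has been let go. The wrist picture put it within about 1 mm and 0.5° of the panels' centre and axes. The last top view shows it unmoved, with the front teeth towards the camera.
- **Arm:** The spring pull was on the finger at the end (about 7 N).
    - **Extension:** Counted from first touch on the lug, it ended at about 45.7 mm, against 45 mm for the mark. Just before the final adjustment, the camera's shift in the top view read about 0.7 mm more than that count.
    - **Rings:** The outer line of the double ring shows clear of the collar. By my geometry, the inner line reaches the mouth only at about 47 mm on the touch count. It is also hidden from the wrist camera by the collar's edge, so I did not see it come out at the final position.
    - **Overshoot:** I drew the arm out to about 50 mm for a moment to find the second line, then let it back. I chose the final position as a compromise between the two readings.
- **Lever:** It looks parallel to the arm, so shut, and is pinched at 25 N. The jaws read 34 mm instead of 29.5 mm. The arm-side finger seems to rest on a small boss at the root of the lug, not on the bare bar.
- **Bystanders:** Nothing was seen to be touched or moved in the last views.

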